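# Sort the tubing clamps for the washer and lock the wash basket

### The job

Sort the tubing clamps lying on the bench: those standing open go flat into the wash basket with the wire lid, those ratcheted shut go flat into the plain white tray, each left open or shut as you found it. When all are sorted, close the basket's lid fully, and last of all slide the grey sleeve over the upright post in front of the basket, right down onto the lid's tab, so that it locks the lid. Do not disturb the amber bottles and the tube rack.

Things in the scene. Friction and masses are not known exactly. Their poses are not given: they have to be found in the camera images.
- basket: Fixed open metal wash basket with slotted walls, the one with the wire lid and post: outside 180 (x) x 248 (y) x 60 mm high, walls and floor 4 mm. Origin: centre of its underside; z up, x away from the robot (yaw within 0.1 rad). Stands left or right of the clamps; the post is on its robot side.
- lid_hinge (a point): Middle of the lid's hinge line, on the basket's far (+x) top edge: 90 mm along +x from the basket's origin and 63 mm above the bench; the hinge line runs along the basket's y.
- lid (a joint): Opening angle of the wire lid in rad: 0 = shut, flat on the rim; it starts near 1.6 (standing upright at the far edge: a wall 250 mm wide, its loop and tab reaching 300 mm above the bench). The hinge is stiff (0.3 N m, the lid weighs 160 g) and the lid stays at whatever angle it is left.
- lid_bar (a point): Middle of the lid's lifting bar: round, 8 mm thick, 52 mm long, parallel to the hinge and 225 mm from it in the lid's plane, 36 mm to the basket's +y side. It ends a loop, open for 40 mm behind the bar, so a finger fits each side. Lid upright: topmost part (about 290 mm high), can be pinched from above; lid shut: 63 mm high, 45 mm in front of the basket.
- post_top (a point): Top centre of the upright round post, 20 mm in diameter, 110 mm high from the bench, its top 6 mm coned; fixed 30 mm in front of the basket's front wall, 40 mm to its -y side. With the lid shut, the lid's slotted tab (48 mm wide, 6 mm thick, top face 66 mm above the bench) lies round the post.
- tray: Fixed plain white shallow open tray, outside 180 (x) x 230 (y) x 28 mm high, walls and floor 4 mm, no lid; origin at the centre of its underside, z up (yaw within 0.1 rad). It stands on the other side of the clamps from the basket.
- clamp1_lock (a point): Steel locking tubing clamp 1 (like a haemostat, two finger rings, 120 mm long, 70 g); may be absent. Point: centre of its box lock, the pivot block 26 (x) x 20 (y) x 16 mm high, half-way up; grip it across its width. x to the jaws, z up. Jaw tips 46 mm ahead, ring ends 74 mm behind, legs 9 mm high; 45 mm wide over the rings when shut; open, the moving ring reaches out 50 mm to +y.
- clamp1_leg (a joint): Angle between the legs of clamp 1 in rad: below 0.02 = ratcheted shut (jaws and rings together), 0.38 to 0.46 = open (jaw tips 17 mm or more apart, rings apart). Friction (0.2 N m) holds an open one; squeezing its legs would close it. Absent with its clamp.
- clamp2_lock (a point): Steel locking tubing clamp 2 (like a haemostat, two finger rings, 120 mm long, 70 g); may be absent. Point: centre of its box lock, the pivot block 26 (x) x 20 (y) x 16 mm high, half-way up; grip it across its width. x to the jaws, z up. Jaw tips 46 mm ahead, ring ends 74 mm behind, legs 9 mm high; 45 mm wide over the rings when shut; open, the moving ring reaches out 50 mm to +y.
- clamp2_leg (a joint): Angle between the legs of clamp 2 in rad: below 0.02 = ratcheted shut (jaws and rings together), 0.38 to 0.46 = open (jaw tips 17 mm or more apart, rings apart). Friction (0.2 N m) holds an open one; squeezing its legs would close it. Absent with its clamp.
- clamp3_lock (a point): Steel locking tubing clamp 3 (like a haemostat, two finger rings, 120 mm long, 70 g); may be absent. Point: centre of its box lock, the pivot block 26 (x) x 20 (y) x 16 mm high, half-way up; grip it across its width. x to the jaws, z up. Jaw tips 46 mm ahead, ring ends 74 mm behind, legs 9 mm high; 45 mm wide over the rings when shut; open, the moving ring reaches out 50 mm to +y.
- clamp3_leg (a joint): Angle between the legs of clamp 3 in rad: below 0.02 = ratcheted shut (jaws and rings together), 0.38 to 0.46 = open (jaw tips 17 mm or more apart, rings apart). Friction (0.2 N m) holds an open one; squeezing its legs would close it. Absent with its clamp.
- clamp4_lock (a point): Steel locking tubing clamp 4 (like a haemostat, two finger rings, 120 mm long, 70 g); may be absent. Point: centre of its box lock, the pivot block 26 (x) x 20 (y) x 16 mm high, half-way up; grip it across its width. x to the jaws, z up. Jaw tips 46 mm ahead, ring ends 74 mm behind, legs 9 mm high; 45 mm wide over the rings when shut; open, the moving ring reaches out 50 mm to +y.
- clamp4_leg (a joint): Angle between the legs of clamp 4 in rad: below 0.02 = ratcheted shut (jaws and rings together), 0.38 to 0.46 = open (jaw tips 17 mm or more apart, rings apart). Friction (0.2 N m) holds an open one; squeezing its legs would close it. Absent with its clamp.
- clamp5_lock (a point): Steel locking tubing clamp 5 (like a haemostat, two finger rings, 120 mm long, 70 g); may be absent. Point: centre of its box lock, the pivot block 26 (x) x 20 (y) x 16 mm high, half-way up; grip it across its width. x to the jaws, z up. Jaw tips 46 mm ahead, ring ends 74 mm behind, legs 9 mm high; 45 mm wide over the rings when shut; open, the moving ring reaches out 50 mm to +y.
- clamp5_leg (a joint): Angle between the legs of clamp 5 in rad: below 0.02 = ratcheted shut (jaws and rings together), 0.38 to 0.46 = open (jaw tips 17 mm or more apart, rings apart). Friction (0.2 N m) holds an open one; squeezing its legs would close it. Absent with its clamp.
- clamp6_lock (a point): Steel locking tubing clamp 6 (like a haemostat, two finger rings, 120 mm long, 70 g); may be absent. Point: centre of its box lock, the pivot block 26 (x) x 20 (y) x 16 mm high, half-way up; grip it across its width. x to the jaws, z up. Jaw tips 46 mm ahead, ring ends 74 mm behind, legs 9 mm high; 45 mm wide over the rings when shut; open, the moving ring reaches out 50 mm to +y.
- clamp6_leg (a joint): Angle between the legs of clamp 6 in rad: below 0.02 = ratcheted shut (jaws and rings together), 0.38 to 0.46 = open (jaw tips 17 mm or more apart, rings apart). Friction (0.2 N m) holds an open one; squeezing its legs would close it. Absent with its clamp.
- sleeve_mid (a point): Centre, half-way up, of the loose grey plastic locking sleeve, a plain ring 48 mm outside diameter, 25 mm bore, 50 mm high, 120 g, standing on end (z along its axis) on the bench.
- tube_rack: Bystander: grey rack of capped sample tubes, 70 x 200 x 53 mm without the tubes, which stand 99 mm high; origin at the centre of its underside. Leave alone.
- vial_a: Bystander: amber glass reagent bottle, 42 mm diameter, 85 mm high; origin at the centre of its underside. Leave alone.
- vial_b: Bystander: amber glass reagent bottle, 42 mm diameter, 85 mm high; origin at the centre of its underside. Leave alone.
There are look-alikes about, which are no part of the job. What is shaped like the part that bears clamp4_lock but purple or red is not meant.

How it is judged:
By the outcome, as a careful person would: the job done as asked, in the order asked, and still so for the second after the job is handed in, with the robot touching nothing.
Of clamp1, clamp2, clamp3, clamp4, clamp5, clamp6 only 4 to 6 are there at a start; the rules pass over those that are not, and their reading is None.
At some moment in a run one of clamp1, clamp2, clamp3, clamp4, clamp5, clamp6, sleeve may be knocked a few centimetres aside while the robot is not near it.
It also fails if it takes over 210 s, if anything falls off the work surface, if the arm or the gripper's body presses on something with over 40 N, if the wrist force passes 120 N, or if a joint passes its speed limit or range.

### The arm

A 6-joint arm with a two-finger parallel gripper is mounted at the origin on the work surface. World frame = base frame: x ahead of the robot, y to its left, z up, the work surface at z = 0. Lengths are in mm, angles in rad, forces in N, time in s.
With the tool pointing down it reaches from about 275 to 750 mm from the base axis. Payload 10.2 kg.
Tool frame: the origin (TCP) lies at the very end of the fingers, on their centre line; the grasp point (between the pads) lies 19 mm behind it; z points along the fingers, y is the line along which they close (so a half turn about z gives the same grasp; the last joint's range is limited). The gripper opens to 85 mm and grips with 20 to 120 N. Pads are 22 mm wide; open, the fingers measure 114 mm over their backs; the gripper's body (76 mm by 85 mm) begins 54 mm behind the grasp point. The pads swing forward as they close: fully open they stand 13 mm farther back than shut.
Start: joints at [1.06, 0.313, 1.498, -0, 1.331, -0.223], TCP at [149.031, 503.409, 231.294] pointing down, gripper open.
Joint ranges: [-2.94, 2.94], [-0.97, 2.17], [0.19, 2.56], [-1.23, 4.37], [0.02, 3.11], [-2.88, 2.88]. Speed limits (rad/s): [2.39, 2.39, 3.01, 3.14, 3.14, 3.14].

### API

Orientations are given as a unit quaternion [w, x, y, z].
In Python, from rig import ctrl gives the robot as it stands.
- The arm moves only by the tool step_arm, never from a script. Its argument "increments" is a list of rows, each a list of 3 entries, a list of its own where there are three numbers: the shift along the tool's x, y, z in cm, then the turn, a rotation vector about the tool's x, y, z in degrees, then the opening in per cent of the stroke, from 0 (shut) to 100 (fully open). A call has 1 to 8 rows; each row is the pose to reach, as a shift and turn from the pose commanded when the call began, along the tool's axes at that moment; what a row does not reach only later rows make up. A row lasts 1/8 s, in which the tool goes at most 62.5 mm and 10.7 degrees, less where a joint would pass 70% of its speed; a pose out of reach is approached as far as the arm can. A call with a gripper value outside its range is refused whole. The fingers move at their own pace and stop on an object; "squeeze" is the grip in N (left out, the last holds). Time passes only in rows, so rows that repeat a pose let the fingers close. It gives the time, the measured TCP pose, the force, the opening and the grip force at its end, in the units of the state.
- ctrl.sense(): the state, without advancing time (a new reading comes with each control period).
- ctrl.capture(name): name is "side" or "top" or "wrist"; returns a dict with "img" (420x560x3 uint8, red, green, blue), "fx", "fy", "cx", "cy" (pixels), "extrinsics" (4x4, takes a point from camera to world coordinates). Camera axes: x right, y down, z forward; pixel columns grow to the right and rows downward; lengths in mm; the calibration is good to about 2 mm. The wrist camera is an equidistant fisheye: a pixel r from the principal point sees the ray r / f radians off the axis. A picture is of the moment at which its call begins. There is no depth.
- ctrl.finish_job(): hands the job in; it is judged then, once.
The state is a dict: "time_s": time; "joints": joint angles; "dq": joint speeds; "tau": joint torques, N m; "eef_pos": TCP position; "ee_rot": TCP orientation; "force": force on the tool from outside, world axes, zero at the start; "wrist_torque": the same for the moment, N m; "grip_width": opening from 0.0 (shut) to 1.0 (fully open); "grip_force": force on a finger pad.
Only numpy, scipy, OpenCV 4.12 (cv2) and the standard library are available. Lean on these libraries where they do the work, as an engineer would, in place of code of your own. Each camera call takes 0.05 s, during which the arm holds its last target. There are 200 camera calls.

## Working session

There is one attempt and no reset: what is moved stays moved. The work goes in short steps, Python scripts to look and compute and a tool call to move; the robot and the scene stay as the last step left them, time stands still between calls to the robot, and variables do not carry over. Pictures are saved under pics/ and viewed, at most 14 in all, crops included, and the job is handed in when it is done.

Besides the shell and the picture viewer there is one more tool, called after ">>>" as a command line: name --argument value ..., lists and objects as JSON in quotes. step_arm: Moves the arm, as the interface text tells. Its arguments: {"type":"object","properties":{"increments":{"type":"array"},"squeeze":{"type":"number"}},"required":["increments"]}

```bash
ls; mkdir -p pics; cat > h.py <<'E'
import numpy as np, cv2
from rig import ctrl
from scipy.spatial.transform import Rotation as R
def cap(n,f=None):
    c=ctrl.capture(n)
    c['img']=np.array(c['img']); c['T']=np.array(c['extrinsics'])
    if f: cv2.imwrite('pics/'+f,c['img'][:,:,::-1])
    np.save('pics/_%s.npy'%n,c,allow_pickle=True)
    return c
def load(n): return np.load('pics/_%s.npy'%n,allow_pickle=True).item()
def ray(c,u,v,fish=False):
    x=(u-c['cx'])/c['fx'];y=(v-c['cy'])/c['fy']
    if fish:
        r=np.hypot(x,y); s=np.sin(r)/r if r>1e-9 else 1
        d=np.array([x*s,y*s,np.cos(r)])
    else: d=np.array([x,y,1.])
    return c['T'][:3,3],c['T'][:3,:3]@d
def onz(c,u,v,z,fish=False):
    o,d=ray(c,u,v,fish); return o+d*(z-o[2])/d[2]
def proj(c,p,fish=False):
    q=np.linalg.inv(c['T'])@np.r_[p,1]
    if fish:
        r=np.hypot(q[0],q[1]);t=np.arctan2(r,q[2]);k=t/max(r,1e-9)
        return c['fx']*q[0]*k+c['cx'],c['fy']*q[1]*k+c['cy']
    return c['fx']*q[0]/q[2]+c['cx'],c['fy']*q[1]/q[2]+c['cy']
E
python3 - <<'E'
from h import *
for n in('top','side'):
    c=cap(n,n+'0.png');print(n,c['fx'],c['cx'],c['cy'],c['T'].round(2).tolist())
s=ctrl.sense();print(s)
E
```

```text
pics
top 504.5807911990817 278.7953443674282 211.00243209229663 [[0.1, -0.97, 0.21, 228.32], [-0.99, -0.1, 0.02, -57.91], [0.0, -0.21, -0.98, 1366.85], [0.0, 0.0, 0.0, 1.0]]
side 457.9760692380869 271.78286231708995 209.58438026528606 [[0.85, -0.32, 0.42, -17.78], [-0.53, -0.5, 0.69, -910.97], [-0.01, -0.81, -0.59, 866.05], [0.0, 0.0, 0.0, 1.0]]
{'time_s': 0.1, 'joints': array([ 1.05961175e+00,  3.13376443e-01,  1.49837374e+00,  3.19603243e-05,
        1.33098648e+00, -2.23387512e-01]), 'dq': array([-0.00038024, -0.00233965, -0.0006472 ,  0.00075367,  0.00147733,
        0.00067672]), 'tau': array([ 3.14764955e-03, -4.12898612e+01, -2.60140836e+01, -1.45278163e-04,
        3.05499176e-03,  2.99857525e-06]), 'eef_pos': array([148.89850638, 503.20253768, 230.79655326]), 'ee_rot': array([-2.19882888e-04,  1.43406174e-01,  9.89663752e-01, -5.28281083e-04]), 'force': array([-0.09456214, -1.20361735, -0.11272144]), 'wrist_torque': array([-0.01622978,  0.01080681, -0.02757042]), 'grip_force': 0.0, 'grip_width': 1.0037536393343436}
```

View pics/top0.png

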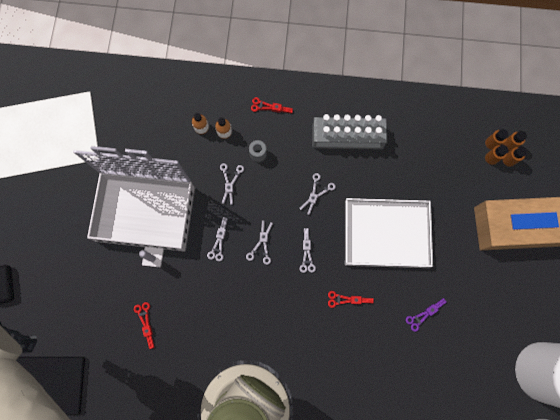

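View pics/side0.png

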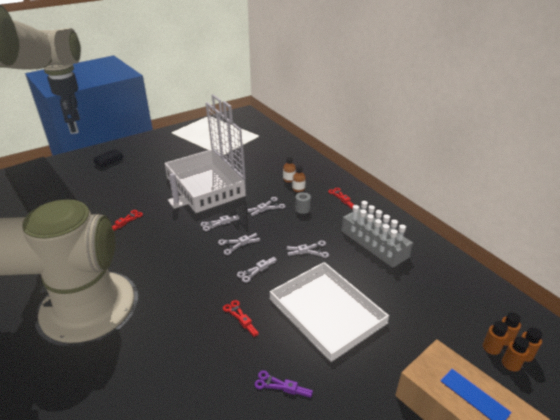

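The top view shows five grey clamps, with locks near (229,187), (315,197), (220,240), (264,239) and (307,248). The red ones at (272,106), (147,326) and (352,299) and the purple one at (427,314) are look-alikes. The basket is at (142,215), the tray at (389,233), the sleeve at (258,150) and the post near (145,255). I'll confirm the clamps in an enlarged crop.

```bash
python3 - <<'E'
from h import *
c=load('top')
im=c['img'][:,:,::-1]
cv2.imwrite('pics/crop1.png',cv2.resize(im[135:280,195:345],None,fx=5.2,fy=4.1*1.0 and 4.1,interpolation=cv2.INTER_CUBIC) if 0 else cv2.resize(im[135:280,195:345],None,fx=4,fy=4,interpolation=cv2.INTER_CUBIC))
hsv=cv2.cvtColor(im,cv2.COLOR_BGR2HSV)
m=((hsv[...,2]>90)&(hsv[...,1]<70)).astype(np.uint8)
m[:, :195]=0;m[:,345:]=0;m[:140]=0;m[280:]=0
n,l,st,ce=cv2.connectedComponentsWithStats(m)
for i in range(1,n):
    if st[i,4]>25: print(st[i],ce[i].round(1),onz(c,*ce[i],6).round(0))
for n_,px,z in[('sleeve',(257.5,145),50),('tray tl',(346,200),28),('tray tr',(431,200),28),('tray bl',(346,266),28),('tray br',(432,268),28),('b fl',(90,242),60),('b fr',(187,249),60),('b br',(193,185),60)]:
    print(n_,onz(c,*px,z).round(0))
E
```

```text
[249 140  17  17 168] [256.8 147.9] [700.  46.   6.]
[313 140  17   2  33] [321.2 140.5] [ 741. -135.    6.]
[220 163  24  42 307] [229.5 181.4] [595. 111.   6.]
[299 173  37  42 302] [315.7 192.9] [ 586. -132.    6.]
[207 217  20  44 306] [218.3 241.4] [424. 121.   6.]
[246 220  27  45 325] [261.3 243.8] [429.   3.   6.]
[299 228  17  45 316] [306.6 252.8] [ 417. -121.    6.]
sleeve [694.  41.  50.]
tray tl [ 569. -215.   28.]
tray tr [ 592. -446.   28.]
tray bl [ 389. -228.   28.]
tray br [ 407. -455.   28.]
b fl [380. 446.  60.]
b fr [388. 192.  60.]
b br [560. 200.  60.]
```

View pics/crop1.png

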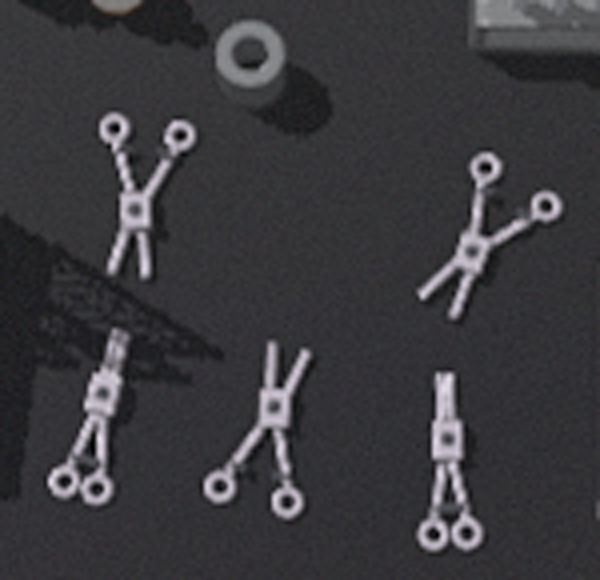

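The crop shows clamp A at (229,188), B at (313,198) and D at (263,237) standing open. C at (221,233) and E at (307,245) have rings and jaws together, so they are shut. All five are plain steel. I'll compute their poses next.

```bash
cat >> h.py <<'E'
def clamp_pose(c,lock,fix,mov):
    L=onz(c,*lock,16)[:2];F=onz(c,*fix,9)[:2];M=onz(c,*mov,9)[:2]
    a=lambda p:np.arctan2(*(L-p)[::-1])
    aF,aM=a(F),a(M); q=(aF-aM+np.pi)%(2*np.pi)-np.pi
    return L.round(0),np.degrees(aF).round(1),np.degrees(aM).round(1),np.linalg.norm(F-L).round(0),np.linalg.norm(M-L).round(0)
def tool():
    s=ctrl.sense();q=s['ee_rot'];r=R.from_quat([q[1],q[2],q[3],q[0]])
    return s,np.array(s['eef_pos']),r
def go(x,y,z,yaw):
    """shift (cm, tool axes) and turn (deg) to tool-down pose with tool y at world angle yaw (mod 180)"""
    s,p,r=tool(); d=r.inv().apply(np.array([x,y,z])-p)/10
    ty=r.apply([0,1,0]);cur=np.degrees(np.arctan2(ty[1],ty[0]))
    dy=(yaw-cur+90)%180-90
    Y=np.radians(cur+dy);yv=np.array([np.cos(Y),np.sin(Y),0]);zv=np.array([0,0,-1.])
    t=R.from_matrix(np.c_[np.cross(yv,zv),yv,zv])
    print('shift',d.round(2),'rotvec',np.degrees((r.inv()*t).as_rotvec()).round(1),'t',round(s['time_s'],1),'j6',round(s['joints'][5],2))
E
python3 - <<'E'
from h import *
c=load('top')
f=lambda u,v:(195+(u+.5)/4-.5,135+(v+.5)/4-.5)
for n,l,a,b in[('A',(135,211),(115,128),(180,135)),('B',(472,251),(485,168),(545,207)),('C',(103,394),(97,488),(64,482)),('D',(274,407),(287,500),(220,487)),('E',(447,440),(466,533),(433,533))]:
    print(n,clamp_pose(c,f(*l),f(*a),f(*b)))
E
```

```text
A (array([575., 111.]), np.float64(-159.8), np.float64(158.2), np.float64(64.0), np.float64(64.0))
B (array([ 570., -124.]), np.float64(176.1), np.float64(128.5), np.float64(62.0), np.float64(62.0))
C (array([445., 117.]), np.float64(2.8), np.float64(-17.7), np.float64(63.0), np.float64(64.0))
D (array([448.,   0.]), np.float64(13.9), np.float64(-28.4), np.float64(63.0), np.float64(65.0))
E (array([ 437., -118.]), np.float64(17.1), np.float64(-3.2), np.float64(63.0), np.float64(63.0))
```

```bash
python3 -c "
from h import *
go(448,0,120,93.5)"
```

```text
shift [-42.97 -39.75  11.11] rotvec [ -0.1  -0.  -20. ] t 0.1 j6 -0.22
```

>>> step_arm --increments '[[[-6,-5.5,0],[0,0,-10],60],[[-12,-11,0],[0,0,-20],55],[[-18,-16.5,0],[0,0,-20],55],[[-24,-22,2],[0,0,-20],55],[[-30,-27.5,4],[0,0,-20],55],[[-36,-33,6],[0,0,-20],55],[[-43,-39.7,9],[0,0,-20],55],[[-43,-39.7,11],[0,0,-20],55]]'

```text
time_s: 1.1
eef_pos: [396.7, 88.7, 160.5]
ee_rot: [0.001, -0.03, 1.0, -0.0]
force: [0.3, 0.3, 0.5]
grip_width: 0.548
grip_force: 0.0
```

>>> step_arm --increments '[[[0,0,0],[0,0,0],55],[[0,0,0],[0,0,0],55]]'

```text
time_s: 1.35
eef_pos: [395.5, 90.9, 160.8]
ee_rot: [-0.0, -0.03, 1.0, 0.0]
force: [0.1, -0.1, 0.4]
grip_width: 0.552
grip_force: 0.0
```

```bash
python3 - <<'E'
from h import *
s,p,r=tool();print(p.round(1),r.as_matrix().round(3).tolist(),s['grip_width'])
c=cap('wrist','w1.png');print(c['fx'],c['cx'],c['cy'],c['T'].round(2).tolist())
print(proj(c,[448,0,16],True),proj(c,p,True))
E
```

```text
[395.5  90.9 160.8] [[-0.998, -0.061, -0.001], [-0.061, 0.998, 0.0], [0.001, 0.0, -1.0]] 0.5515702876836891
325.19226210127806 286.169191114032 210.58374869362532 [[-0.06, 0.95, 0.32, 314.7], [1.0, 0.06, 0.02, 87.3], [-0.0, 0.32, -0.95, 302.86], [0.0, 0.0, 0.0, 1.0]]
(np.float64(190.35738344712058), np.float64(241.49331196825705)) (np.float64(283.67997434458687), np.float64(274.4144812146992))
```

View pics/w1.png

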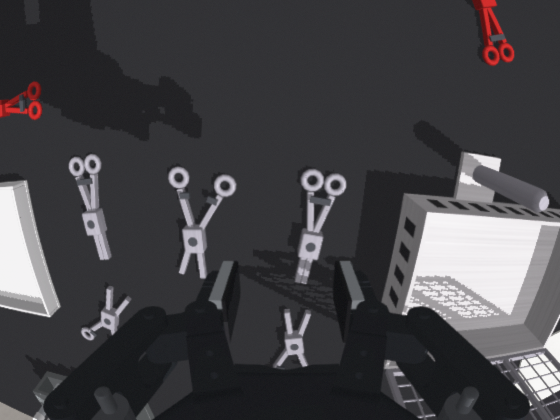

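The wrist view shows open D with its lock at (194,239), shut C at (311,246), shut E at (93,222), and the basket and post at right. These match the estimates. Now onto D.

```bash
python3 - <<'E'
from h import *
c=load('wrist')
for n,u,v in[('D',194,239),('C',311,246),('E',93,222),('A',294,345),('post',545,201)]: print(n,onz(c,u,v,110 if n=='post' else 16,True).round(1))
w=onz(c,194,239,16,True)
a=onz(c,179,177.5,9,True);b=onz(c,225,186,9,True)
for q in(a,b): print(np.degrees(np.arctan2(*(w-q)[:2][::-1])))
go(w[0],w[1],80,93.5)
E
```

```text
D [445.    3.9  16. ]
C [444.6 119.3  16. ]
E [ 435.4 -112.9   16. ]
A [572.8 111.9  16. ]
post [358.3 295.3 110. ]
14.366764594851354
-29.439743890965687
shift [-4.4  -9.04  8.1 ] rotvec [0.  0.  0.1] t 1.4 j6 -1.7
```

>>> step_arm --increments '[[[-2,-5,3],[0,0,0],55],[[-4.4,-9,7],[0,0,0],55],[[-4.4,-9,9],[0,0,0],55],[[-4.4,-9,10],[0,0,0],55],[[-4.4,-9,10],[0,0,0],55],[[-4.4,-9,13],[0,0,0],55],[[-4.4,-9,15.6],[0,0,0],55],[[-4.4,-9,15.6],[0,0,0],55]]'

```text
time_s: 2.4
eef_pos: [444.8, 4.2, 4.8]
ee_rot: [-0.001, -0.031, 1.0, 0.0]
force: [-0.1, -0.6, 1.0]
grip_width: 0.548
grip_force: 0.0
```

>>> step_arm --increments '[[[0,0,0],[0,0,0],10],[[0,0,0],[0,0,0],10],[[0,0,0],[0,0,0],10],[[0,0,0],[0,0,0],10],[[0,0,0],[0,0,0],10]]' --squeeze 40

```text
time_s: 3.02
eef_pos: [446.2, 3.2, 6.4]
ee_rot: [0.001, -0.031, 1.0, -0.001]
force: [-1.7, -0.0, 7.9]
grip_width: 0.221
grip_force: 38.7
```

>>> step_arm --increments '[[[0,0,-4],[0,0,0],10],[[0,0,-9],[0,0,0],10],[[0,0,-13],[0,0,0],10],[[0,0,-13],[0,0,0],10]]'

```text
time_s: 3.52
eef_pos: [446.7, 3.3, 138.1]
ee_rot: [0.004, -0.031, 1.0, -0.001]
force: [0.0, 0.7, -1.5]
grip_width: 0.217
grip_force: 39.3
```

```bash
python3 - <<'E'
from h import *
print(ctrl.sense()['grip_width'],ctrl.sense()['eef_pos'])
go(476,386,140,92)
c=cap('top','t2.png')
im=c['img'][:,:,::-1]
cv2.imwrite('pics/crop2.png',cv2.resize(im[130:280,70:320],None,fx=3.2,fy=3.2,interpolation=cv2.INTER_CUBIC))
E
```

```text
0.2169176243739059 [446.7039463    3.27132279 138.11775331]
shift [-5.28 38.02 -0.24] rotvec [-0.1  0.4  1.5] t 3.5 j6 -1.89
```

View pics/crop2.png

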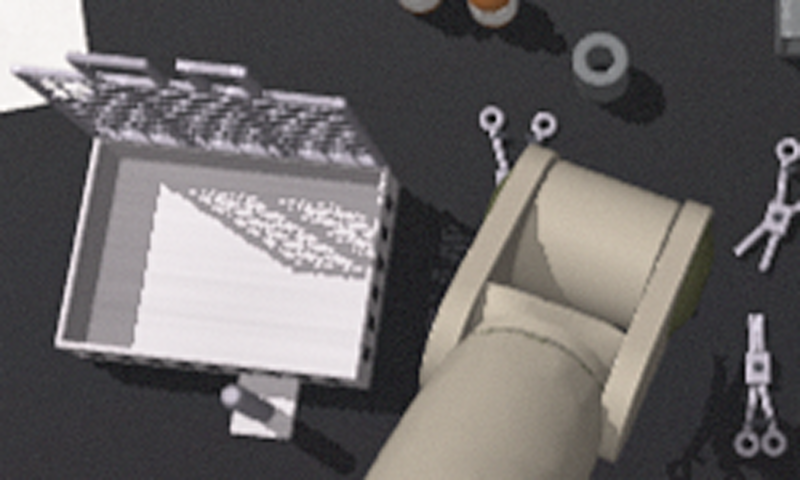

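The crop shows the basket rim with its front-left corner at (57,345), front-right near (362,380) and back-right near (395,178). The post top is at (232,395), the lid bar at about (113,67), and the sleeve at (600,60). Clamps A, B and E have not moved.

```bash
python3 - <<'E'
from h import *
c=load('top')
f=lambda u,v:(70+(u+.5)/3.2-.5,130+(v+.5)/3.2-.5)
for n,p,z in[('post',(232,395),110),('fl',(57,345),60),('fr',(362,380),60),('br',(395,178),60),('bl',(92,137),60),('bar',(110,66),290),('barL',(72,58),290),('barR',(155,72),290)]: print(n,onz(c,*f(*p),z).round(0))
go(476,386,140,92)
E
```

```text
post [360. 293. 110.]
fl [392. 455.  60.]
fr [388. 203.  60.]
br [560. 200.  60.]
bl [569. 458.  60.]
bar [562. 364. 290.]
barL [565. 391. 290.]
barR [560. 332. 290.]
shift [-5.38 37.99 -0.4 ] rotvec [-0.1  0.2  1.5] t 3.6 j6 -1.89
```

>>> step_arm --increments '[[[-1,6,-0.4],[0,0,4],10],[[-2,12,-0.4],[0,0,4],10],[[-3,18,-0.4],[0,0,4],10],[[-4,24,-0.4],[0,0,4],10],[[-5,30,-0.4],[0,0,4],10],[[-6,36,-0.4],[0,0,4],10],[[-6.4,38.8,-0.4],[0,0,4],10],[[-6.4,38.8,-0.4],[0,0,4],10]]'

```text
time_s: 4.58
eef_pos: [484.4, 395.9, 137.0]
ee_rot: [-0.001, 0.003, 1.0, -0.001]
force: [0.2, -0.1, -1.7]
grip_width: 0.221
grip_force: 39.3
```

>>> step_arm --increments '[[[0,0,0],[0,0,0],10],[[0,0,0],[0,0,0],10]]'

```text
time_s: 4.82
eef_pos: [485.5, 393.6, 138.7]
ee_rot: [-0.0, 0.005, 1.0, -0.0]
force: [0.3, -0.1, -0.4]
grip_width: 0.221
grip_force: 39.3
```

```bash
python3 -c "
from h import *
print(ctrl.sense()['eef_pos'])
go(487,394,11,89)"
```

```text
[485.49662415 393.57157438 138.66251343]
shift [-0.16  0.05 12.77] rotvec [-0.  -0.   0.4] t 4.8 j6 -1.07
```

>>> step_arm --increments '[[[0,0,5],[0,0,0],10],[[0,0,9],[0,0,0],10],[[0,0,11.5],[0,0,0],10],[[0,0,12.4],[0,0,0],10],[[0,0,12.7],[0,0,0],10],[[0,0,12.7],[0,0,0],10]]'

```text
time_s: 5.58
eef_pos: [485.9, 394.8, 12.8]
ee_rot: [0.001, 0.004, 1.0, 0.0]
force: [0.8, 0.6, -1.3]
grip_width: 0.222
grip_force: 39.3
```

>>> step_arm --increments '[[[0,0,0],[0,0,0],32],[[0,0,0],[0,0,0],40],[[0,0,0],[0,0,0],40],[[0,0,-3],[0,0,0],40],[[0,0,-7],[0,0,0],40],[[0,0,-12],[0,0,0],50],[[0,0,-12],[0,0,0],55]]'

```text
time_s: 6.45
eef_pos: [486.9, 395.6, 136.0]
ee_rot: [0.003, 0.004, 1.0, 0.002]
force: [0.2, 0.3, -1.0]
grip_width: 0.549
grip_force: 0.0
```

```bash
python3 -c "
from h import *
print(ctrl.sense()['eef_pos'])
cap('wrist','w3.png')
go(480,200,138,90)
go(574,112,100,100)"
```

```text
[486.90140713 395.6411653  136.0498622 ]
shift [  0.42 -19.51  -0.5 ] rotvec [ 0.1  0.2 -0.5] t 6.5 j6 -1.07
shift [ -9.04 -28.23   3.31] rotvec [  0.1   0.2 -10.5] t 6.5 j6 -1.07
```

View pics/w3.png

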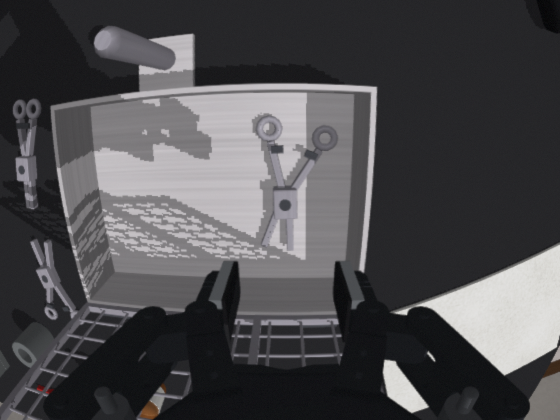

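Clamp D lies flat and open in the basket, with its lock at (286,203). Next is A.

>>> step_arm --increments '[[[0.3,-6,-0.5],[0,0,-5],55],[[0.3,-12,-0.5],[0,0,-10.5],55],[[0.3,-18,0],[0,0,-10.5],55],[[-1,-24,0],[0,0,-10.5],55],[[-4,-28.2,1],[0,0,-10.5],55],[[-6,-28.2,2],[0,0,-10.5],55],[[-6,-28.2,3],[0,0,-10.5],55],[[-6,-28.2,3],[0,0,-10.5],55]]'

```text
time_s: 7.5
eef_pos: [541.4, 112.7, 100.2]
ee_rot: [-0.002, -0.088, 0.996, 0.0]
force: [-0.6, -0.0, 0.9]
grip_width: 0.549
grip_force: 0.0
```

>>> step_arm --increments '[[[0,0,0],[0,0,0],55],[[0,0,0],[0,0,0],55]]'

```text
time_s: 7.75
eef_pos: [542.7, 112.6, 102.2]
ee_rot: [0.0, -0.088, 0.996, -0.0]
force: [0.3, 1.0, 0.7]
grip_width: 0.548
grip_force: 0.0
```

```bash
cat >> h.py <<'E'
def find(c,xy,z=9,fish=True,rad=60):
    """pixel mask of light grey things near world xy; prints contour-based lock/ring guesses"""
    im=c['img'];hsv=cv2.cvtColor(im,cv2.COLOR_RGB2HSV)
    m=((hsv[...,2]>110)&(hsv[...,1]<70)).astype(np.uint8)
    u,v=proj(c,[*xy,z],fish)
    n,l,st,ce=cv2.connectedComponentsWithStats(m)
    for i in range(1,n):
        if st[i,4]>60 and np.hypot(*(ce[i]-[u,v]))<rad: print('blob',st[i],ce[i].round(1),onz(c,*ce[i],z,fish)[:2].round(0))
    print('pred px',u,v)
E
python3 - <<'E'
from h import *
s,p,r=tool();print(p)
c=cap('wrist','w4.png')
find(c,(574,112),16)
im=c['img'][:,:,::-1]
cv2.imwrite('pics/crop4.png',cv2.resize(im[160:400,160:420],None,fx=2.3,fy=2.3))
E
```

```text
[542.74659255 112.58434415 102.19451826]
blob [ 237  194   70  129 2372] [277.2 260.8] [580. 113.]
blob [214 264  16  27  78] [222.  277.4] [604.  71.]
pred px 276.9951706264163 253.62273449272104
```

View pics/crop4.png

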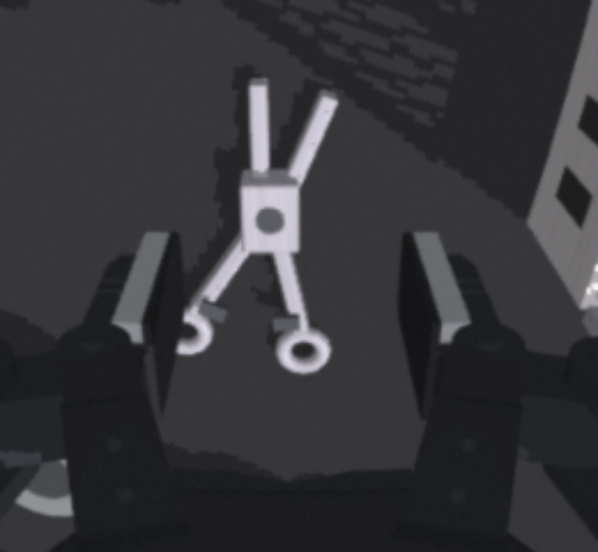

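Clamp A is directly ahead with its lock at crop (270,220), open and square to the gripper.

```bash
python3 -c "
from h import *
c=load('wrist');w=onz(c,277.4,255.7,16,True);print(w)
go(w[0],w[1],7,100)"
```

```text
[575.73221185 112.60692756  16.        ]
shift [-3.24 -0.56  9.52] rotvec [-0.  0.  0.] t 7.8 j6 -1.75
```

>>> step_arm --increments '[[[-3.2,-0.5,2],[0,0,0],55],[[-3.2,-0.5,5],[0,0,0],55],[[-3.2,-0.5,8],[0,0,0],55],[[-3.2,-0.5,9.5],[0,0,0],55],[[-3.2,-0.5,9.5],[0,0,0],55],[[-3.2,-0.5,9.5],[0,0,0],10],[[-3.2,-0.5,9.5],[0,0,0],10],[[-3.2,-0.5,9.5],[0,0,0],10]]'

```text
time_s: 8.8
eef_pos: [576.2, 112.9, 8.2]
ee_rot: [0.001, -0.087, 0.996, -0.0]
force: [-1.6, 0.4, 6.2]
grip_width: 0.22
grip_force: 39.7
```

>>> step_arm --increments '[[[0,0,0],[0,0,0],10],[[0,0,0],[0,0,0],10],[[0,0,-4],[0,0,0],10],[[0,0,-9],[0,0,0],10],[[0,0,-13],[0,0,0],10],[[2,0,-14],[0,0,0],10],[[7,0,-14],[0,0,0],10],[[10,0,-14],[0,0,0],10]]'

```text
time_s: 9.8
eef_pos: [475.0, 95.3, 147.1]
ee_rot: [0.0, -0.087, 0.996, -0.0]
force: [0.9, 0.4, -1.1]
grip_width: 0.219
grip_force: 39.3
```

```bash
python3 -c "
from h import *
print(ctrl.sense()['eef_pos'],ctrl.sense()['grip_width'])
go(466,340,140,89)"
```

```text
[475.02199123  95.32244225 147.14430387] 0.2186195659413426
shift [-3.37 24.25  0.71] rotvec [-0.  0. 11.] t 9.8 j6 -1.79
```

>>> step_arm --increments '[[[-0.5,6,0.3],[0,0,5],10],[[-1.5,12,0.5],[0,0,11],10],[[-2.5,18,0.7],[0,0,11],10],[[-3.4,24,0.7],[0,0,11],10],[[-3.4,24.3,0.7],[0,0,11],10],[[-3.4,24.3,0.7],[0,0,11],10],[[-3.4,24.3,0.7],[0,0,11],10]]'

```text
time_s: 10.68
eef_pos: [468.4, 339.5, 140.0]
ee_rot: [0.0, 0.009, 1.0, -0.0]
force: [0.7, 0.9, -0.2]
grip_width: 0.218
grip_force: 39.5
```

```bash
python3 -c "
from h import *
print(ctrl.sense()['eef_pos'],ctrl.sense()['grip_width'])
go(466,340,13,89)"
```

```text
[468.4214468  339.47823606 140.00514401] 0.21782907771619214
shift [ 0.24  0.05 12.7 ] rotvec [-0.   0.  -0.1] t 10.7 j6 -1.13
```

>>> step_arm --increments '[[[0.2,0,5],[0,0,0],10],[[0.2,0,9],[0,0,0],10],[[0.2,0,11.5],[0,0,0],10],[[0.2,0,12.4],[0,0,0],10],[[0.2,0,12.7],[0,0,0],10],[[0.2,0,12.7],[0,0,0],10]]'

```text
time_s: 11.42
eef_pos: [466.6, 340.7, 13.7]
ee_rot: [0.001, 0.009, 1.0, 0.0]
force: [0.3, 0.5, -0.4]
grip_width: 0.22
grip_force: 39.5
```

>>> step_arm --increments '[[[0,0,0],[0,0,0],32],[[0,0,0],[0,0,0],40],[[0,0,0],[0,0,0],40],[[0,0,-3],[0,0,0],40],[[0,0,-7],[0,0,0],40],[[0,0,-12.5],[0,0,0],50],[[0,-4,-12.5],[0,0,0],55]]'

```text
time_s: 12.3
eef_pos: [467.0, 302.3, 141.9]
ee_rot: [0.004, 0.007, 1.0, 0.002]
force: [1.4, 0.1, -0.0]
grip_width: 0.545
grip_force: 0.0
```

```bash
python3 -c "
from h import *
print(ctrl.sense()['eef_pos'])
go(535,-124,110,76)"
```

```text
[467.02149689 302.25189919 141.90169352]
shift [ -7.39 -42.53   3.1 ] rotvec [ 0.2  0.4 13.2] t 12.3 j6 -1.19
```

>>> step_arm --increments '[[[-1,-6,0],[0,0,5],55],[[-2,-12,0],[0,0,10],55],[[-3,-18,0],[0,0,13],55],[[-4,-24,0],[0,0,13],55],[[-5,-30,1],[0,0,13],55],[[-6,-36,2],[0,0,13],55],[[-7.3,-42.3,3],[0,0,13],55],[[-7.3,-42.3,3],[0,0,13],55]]'

```text
time_s: 13.3
eef_pos: [531.0, -126.9, 107.0]
ee_rot: [-0.0, 0.124, 0.992, -0.0]
force: [-0.0, 0.7, 1.0]
grip_width: 0.553
grip_force: 0.0
```

>>> step_arm --increments '[[[0,0,0],[0,0,0],55],[[0,0,0],[0,0,0],55]]'

```text
time_s: 13.55
eef_pos: [531.1, -122.2, 108.1]
ee_rot: [0.0, 0.121, 0.993, 0.0]
force: [0.6, -0.9, 0.5]
grip_width: 0.555
grip_force: 0.0
```

```bash
cat >> h.py <<'E'
def lock(c,guess,fish=True):
    """dark screw dot centre nearest the guess, inside a light block"""
    g=cv2.cvtColor(c['img'],cv2.COLOR_RGB2GRAY);u,v=map(int,proj(c,[*guess,16],fish))
    w=g[v-45:v+45,u-60:u+60];m=(w>110).astype(np.uint8)
    cs,h=cv2.findContours(m,cv2.RETR_CCOMP,cv2.CHAIN_APPROX_NONE)
    for k,q in enumerate(cs):
        if h[0][k][3]>=0 and 15<cv2.contourArea(q)<150:
            x,y=q.reshape(-1,2).mean(0);
            print('hole px',(x+u-60).round(1),(y+v-45).round(1),'area',cv2.contourArea(q),'world',onz(c,x+u-60,y+v-45,16,fish)[:2].round(1))
    print('pred px',u,v)
E
python3 - <<'E'
from h import *
print(tool()[1])
c=cap('wrist','w5.png');find(c,(570,-124),16);lock(c,(570,-124))
E
```

```text
[ 531.08224401 -122.19727276  108.08439372]
blob [289 201   9  40 294] [292.8 220.8] [ 537. -117.]
blob [ 242  208   88  115 1906] [292.4 272.9] [ 582. -128.]
pred px 294.054680509019 259.43190995133773
hole px 296.2 258.3 area 104.5 world [ 569.4 -122.1]
pred px 294 259
```

```bash
python3 -c "
from h import *
go(569.4,-122.1,8,75.7)"
```

```text
shift [-3.71  0.93 10.01] rotvec [0.  0.  0.4] t 13.6 j6 -1.77
```

>>> step_arm --increments '[[[-3.7,0.9,2],[0,0,0],55],[[-3.7,0.9,5],[0,0,0],55],[[-3.7,0.9,8],[0,0,0],55],[[-3.7,0.9,10],[0,0,0],55],[[-3.7,0.9,10],[0,0,0],55],[[-3.7,0.9,10],[0,0,0],10],[[-3.7,0.9,10],[0,0,0],10],[[-3.7,0.9,10],[0,0,0],10]]'

```text
time_s: 14.6
eef_pos: [569.9, -123.7, 9.2]
ee_rot: [0.001, 0.122, 0.993, -0.0]
force: [-0.9, 0.9, 6.7]
grip_width: 0.217
grip_force: 40.0
```

>>> step_arm --increments '[[[0,0,0],[0,0,0],10],[[0,0,0],[0,0,0],10],[[0,0,-4],[0,0,0],10],[[0,0,-9],[0,0,0],10],[[0,0,-13],[0,0,0],10],[[2,0,-14],[0,0,0],10],[[7,0,-14],[0,0,0],10],[[10,0,-14],[0,0,0],10]]'

```text
time_s: 15.6
eef_pos: [470.4, -98.9, 148.1]
ee_rot: [0.0, 0.122, 0.993, -0.0]
force: [0.2, -0.8, -0.7]
grip_width: 0.217
grip_force: 39.4
```

```bash
python3 -c "
from h import *
print(ctrl.sense()['eef_pos'],ctrl.sense()['grip_width'])
go(465,267,140,89)"
```

```text
[470.38510101 -98.89581471 148.11191462] 0.217048162943706
shift [ 9.36 35.38  0.81] rotvec [ -0.   0. -13.] t 15.6 j6 -1.78
```

>>> step_arm --increments '[[[1.5,6,0.5],[0,0,-5],10],[[3,12,0.5],[0,0,-10],10],[[4.7,18,0.7],[0,0,-13],10],[[6.3,24,0.7],[0,0,-13],10],[[8,30,0.7],[0,0,-13],10],[[9.3,35.4,0.7],[0,0,-13],10],[[9.3,35.4,0.7],[0,0,-13],10],[[9.3,35.4,0.7],[0,0,-13],10]]'

```text
time_s: 16.6
eef_pos: [467.3, 266.1, 140.8]
ee_rot: [-0.0, 0.009, 1.0, -0.0]
force: [-0.8, -0.3, -1.0]
grip_width: 0.217
grip_force: 39.5
```

>>> step_arm --increments '[[[0,0,0],[0,0,0],10],[[0,0,0],[0,0,0],10]]'

```text
time_s: 16.85
eef_pos: [467.7, 265.5, 140.9]
ee_rot: [0.0, 0.009, 1.0, -0.0]
force: [-1.1, -0.4, -0.5]
grip_width: 0.218
grip_force: 39.5
```

```bash
python3 - <<'E'
from h import *
print(ctrl.sense()['eef_pos'],ctrl.sense()['grip_width'])
go(465,267,13,89)
c=cap('wrist','w6.png');lock(c,(466,340))
E
```

```text
[467.73794537 265.53757441 140.9130206 ] 0.21775609643088686
shift [ 0.28  0.14 12.79] rotvec [-0.   0.  -0.1] t 16.9 j6 -1.25
hole px 418.4 218.3 area 74.5 world [485.5 388.7]
hole px 373.0 200.1 area 93.0 world [467.4 342.9]
pred px 369 198
```

View pics/w6.png

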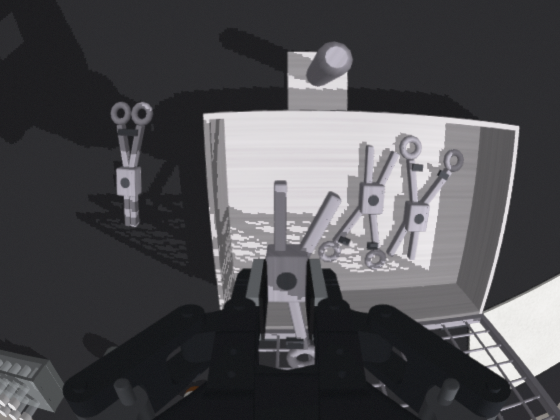

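The wrist view shows D with its lock at (418,218) and A at (373,200), both flat and open in the basket. B is in the gripper over the free left part, and C sits undisturbed at (127,182). I'll set B slightly nearer the robot so its ring clears A's ring.

>>> step_arm --increments '[[[1.4,0,5],[0,0,0],10],[[1.4,0,9],[0,0,0],10],[[1.4,0,11.5],[0,0,0],10],[[1.4,0,12.4],[0,0,0],10],[[1.4,0,12.7],[0,0,0],10],[[1.4,0,12.7],[0,0,0],10]]'

```text
time_s: 17.65
eef_pos: [454.0, 266.8, 14.5]
ee_rot: [0.001, 0.009, 1.0, 0.0]
force: [-0.2, -0.1, -0.4]
grip_width: 0.216
grip_force: 39.5
```

>>> step_arm --increments '[[[0,0,0],[0,0,0],32],[[0,0,0],[0,0,0],40],[[0,0,0],[0,0,0],40],[[0,0,-3],[0,0,0],40],[[0,0,-7],[0,0,0],40],[[0,0,-12.5],[0,0,0],50],[[0,-4,-12.5],[0,0,0],55]]'

```text
time_s: 18.52
eef_pos: [454.5, 227.9, 142.6]
ee_rot: [0.004, 0.007, 1.0, 0.001]
force: [0.4, -0.5, -1.1]
grip_width: 0.551
grip_force: 0.0
```

```bash
python3 - <<'E'
from h import *
print(ctrl.sense()['eef_pos'])
c=cap('wrist');lock(c,(455,266))
lock(c,(445,119))
go(410,118,110,82.5)
E
```

```text
[454.50274605 227.91588852 142.62078451]
hole px 300.5 238.4 area 94.0 world [490.8 241.7]
hole px 295.0 232.0 area 34.0 world [484.4 236.8]
hole px 331.4 200.1 area 92.0 world [455.  268.7]
pred px 328 200
hole px 163.0 193.0 area 80.0 world [445.7 118.8]
pred px 163 192
shift [  4.17 -10.61   3.04] rotvec [-0.   0.2  6.5] t 18.6 j6 -1.33
```

```bash
python3 -c "
from h import *
go(445.7,118.8,8,82.5)"
```

```text
shift [  0.63 -10.46  13.25] rotvec [-0.   0.2  6.5] t 18.6 j6 -1.33
```

>>> step_arm --increments '[[[0.3,-5,1],[0,0,3],55],[[0.7,-10.5,3],[0,0,6.5],55],[[0.7,-10.5,6],[0,0,6.5],55],[[0.7,-10.5,7],[0,0,6.5],55],[[0.7,-10.5,7],[0,0,6.5],55]]'

```text
time_s: 19.2
eef_pos: [443.9, 122.2, 68.8]
ee_rot: [-0.0, 0.065, 0.998, -0.0]
force: [0.6, 0.1, 0.3]
grip_width: 0.548
grip_force: 0.0
```

```bash
python3 - <<'E'
from h import *
c=cap('wrist');lock(c,(445.7,119)); go(445.7,118.8,8,82.5)
E
```

```text
hole px 279.2 237.7 area 124.5 world [445.7 118.7]
pred px 279 237
shift [-0.18 -0.33  6.13] rotvec [0.  0.  0.1] t 19.2 j6 -1.43
```

>>> step_arm --increments '[[[-0.2,-0.3,3],[0,0,0],55],[[-0.2,-0.3,6],[0,0,0],55],[[-0.2,-0.3,6.1],[0,0,0],55],[[-0.2,-0.3,6.1],[0,0,0],10],[[-0.2,-0.3,6.1],[0,0,0],10],[[-0.2,-0.3,6.1],[0,0,0],10],[[-0.2,-0.3,6.1],[0,0,0],10],[[-0.2,-0.3,6.1],[0,0,0],10]]'

```text
time_s: 20.25
eef_pos: [446.5, 118.8, 9.3]
ee_rot: [0.001, 0.065, 0.998, 0.0]
force: [0.2, 0.5, 5.3]
grip_width: 0.222
grip_force: 39.4
```

>>> step_arm --increments '[[[0,0,0],[0,0,0],10],[[0,0,-4],[0,0,0],10],[[0,0,-9],[0,0,0],10],[[0,0,-11],[0,0,0],10],[[0,-3,-11],[0,0,0],10]]'

```text
time_s: 20.88
eef_pos: [442.8, 89.4, 120.5]
ee_rot: [0.003, 0.064, 0.998, 0.0]
force: [-0.1, -1.4, -0.5]
grip_width: 0.217
grip_force: 39.6
```

```bash
python3 - <<'E'
from h import *
print(ctrl.sense()['eef_pos'],ctrl.sense()['grip_width'])
go(499,-290,110,94.6)
E
```

```text
[442.75302514  89.4040025  120.51403147] 0.21660471322368113
shift [-10.42 -36.91   1.09] rotvec [ -0.    0.3 -11.9] t 20.9 j6 -1.5
```

>>> step_arm --increments '[[[-1.7,-6,0],[0,0,-4],10],[[-3.4,-12,0],[0,0,-8],10],[[-5.1,-18,0],[0,0,-12],10],[[-6.8,-24,0],[0,0,-12],10],[[-8.5,-30,0],[0,0,-12],10],[[-10.4,-36.5,1],[0,0,-12],10],[[-10.4,-36.5,1],[0,0,-12],10],[[-10.4,-36.5,1],[0,0,-12],10]]'

```text
time_s: 21.88
eef_pos: [497.1, -286.3, 108.3]
ee_rot: [0.0, -0.039, 0.999, 0.0]
force: [-0.5, 0.5, -0.5]
grip_width: 0.217
grip_force: 39.7
```

>>> step_arm --increments '[[[0,0,0],[0,0,0],10],[[0,0,0],[0,0,0],10]]'

```text
time_s: 22.12
eef_pos: [497.4, -285.5, 108.3]
ee_rot: [0.0, -0.04, 0.999, -0.0]
force: [-0.6, -0.1, -1.1]
grip_width: 0.217
grip_force: 39.7
```

```bash
python3 - <<'E'
from h import *
print(ctrl.sense()['eef_pos'],ctrl.sense()['grip_width'])
go(499,-290,14,94.6)
c=cap('wrist','w7.png');lock(c,(436,-115))
E
```

```text
[ 497.4103229  -285.54981026  108.32067752] 0.21663425180275755
shift [-0.12 -0.45  9.43] rotvec [-0.  0. -0.] t 22.1 j6 -2.38
hole px 483.0 190.5 area 16.0 world [ 463.3 -119.4]
hole px 484.0 181.0 area 18.0 world [ 455.  -120.5]
hole px 490.5 162.0 area 100.0 world [ 438.1 -117.5]
pred px 493 159
```

View pics/w7.png

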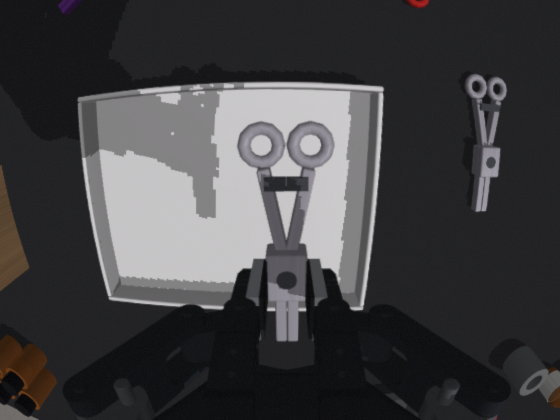

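C, shut, hangs over the right half of the white tray; E is at (490,162) and has not moved.

>>> step_arm --increments '[[[0,-0.4,4],[0,0,0],10],[[0,-0.4,7],[0,0,0],10],[[0,-0.4,9],[0,0,0],10],[[0,-0.4,9.5],[0,0,0],10],[[0,-0.4,9.5],[0,0,0],10],[[0,-0.4,9.5],[0,0,0],10]]'

```text
time_s: 22.92
eef_pos: [497.8, -290.5, 13.4]
ee_rot: [0.0, -0.04, 0.999, -0.0]
force: [-1.1, 0.0, 2.4]
grip_width: 0.216
grip_force: 40.0
```

>>> step_arm --increments '[[[0,0,0],[0,0,0],32],[[0,0,0],[0,0,0],45],[[0,0,0],[0,0,0],45],[[0,0,-3],[0,0,0],45],[[0,0,-7],[0,0,0],50],[[0,0,-11],[0,0,0],55],[[1,5,-11],[0,0,0],55]]'

```text
time_s: 23.8
eef_pos: [484.9, -243.8, 125.6]
ee_rot: [0.003, -0.038, 0.999, -0.003]
force: [0.4, 0.9, -0.9]
grip_width: 0.553
grip_force: 0.0
```

```bash
python3 - <<'E'
from h import *
print(ctrl.sense()['eef_pos'])
c=cap('wrist','w8.png');lock(c,(499,-290));lock(c,(437,-117))
go(438,-117.5,70,97)
E
```

```text
[ 484.94796672 -243.75617852  125.61369352]
hole px 229.0 218.0 area 118.0 world [ 498.6 -289.8]
pred px 228 218
hole px 439.2 165.2 area 96.5 world [ 438.2 -117.4]
pred px 439 163
shift [ 3.44 12.17  5.36] rotvec [ 0.1 -0.  -2.4] t 23.9 j6 -2.33
```

>>> step_arm --increments '[[[1.7,6,0],[0,0,-2.4],55],[[3.4,12,1],[0,0,-2.4],55],[[3.4,12.2,4],[0,0,-2.4],55],[[3.4,12.2,5.3],[0,0,-2.4],55],[[3.4,12.2,5.3],[0,0,-2.4],55],[[3.4,12.2,5.3],[0,0,-2.4],55]]'

```text
time_s: 24.6
eef_pos: [440.6, -123.3, 70.4]
ee_rot: [0.0, -0.06, 0.998, -0.0]
force: [-0.5, 0.7, -0.7]
grip_width: 0.553
grip_force: 0.0
```

```bash
python3 - <<'E'
from h import *
c=cap('wrist');lock(c,(438,-117)); go(438.2,-117.5,8.5,97)
E
```

```text
pred px 294 230
shift [0.18 0.61 6.19] rotvec [-0.   0.1 -0.1] t 24.6 j6 -2.22
```

```bash
python3 - <<'E'
from h import *
c=load('wrist');find(c,(438,-117),16)
g=cv2.cvtColor(c['img'],cv2.COLOR_RGB2GRAY);print(g[205:255:4,270:320:3])
E
```

```text
blob [ 280  211   31   74 1601] [294.5 243.8] [ 448. -116.]
pred px 294.52796999395525 230.28854964996646
[[ 33  34  33  37  70 112 125 130 119 175 118 114  82  50  48  49  50]
 [ 33  32  34  61  89  90  93  94  93  93  93  90  92  79  49  49  48]
 [ 33  33  33  84 160 163 167 164 165 164 166 171 171 148  48  50  50]
 [ 33  34  34  89 176 179 185 182 184 179 181 189 186 152  48  49  49]
 [ 33  33  33  88 176 179 184 182 184 180 182 189 187 150  50  48  49]
 [ 33  33  33  87 176 180 180  90  83  85 151 190 188 149  48  49  48]
 [ 31  33  35  84 178 179  92  83  82  82  84 187 188 149  48  49  47]
 [ 44  33  31  82 178 181  98  83  81  84  89 190 189 152  48  48  48]
 [ 50  49  47  80 179 182 186 144 100 127 182 193 189 148  49  50  49]
 [ 50  49  45  78 179 182 185 187 189 183 185 194 191 146  50  50  49]
 [ 48  49  50  69 178 182 186 187 190 184 187 194 190 139  49  49  48]
 [ 49  50  47  42  36  92 181 184 112 181 186 142  48  49  50  48  49]
 [ 48  49  49  34  32  91 181 186 110 181 185 118  48  48  49  49  49]]
```

>>> step_arm --increments '[[[0.2,0.6,3],[0,0,0],55],[[0.2,0.6,6],[0,0,0],55],[[0.2,0.6,6.1],[0,0,0],55],[[0.2,0.6,6.1],[0,0,0],10],[[0.2,0.6,6.1],[0,0,0],10],[[0.2,0.6,6.1],[0,0,0],10],[[0.2,0.6,6.1],[0,0,0],10],[[0.2,0.6,6.1],[0,0,0],10]]'

```text
time_s: 25.65
eef_pos: [438.2, -117.4, 10.2]
ee_rot: [0.001, -0.06, 0.998, -0.001]
force: [-1.5, 0.2, 6.6]
grip_width: 0.218
grip_force: 39.5
```

>>> step_arm --increments '[[[0,0,0],[0,0,0],10],[[0,0,-4],[0,0,0],10],[[0,0,-9],[0,0,0],10],[[0,0,-11],[0,0,0],10],[[0,-3,-11],[0,0,0],10]]'

```text
time_s: 26.28
eef_pos: [441.8, -146.4, 121.4]
ee_rot: [0.002, -0.061, 0.998, -0.001]
force: [0.8, 0.3, -1.1]
grip_width: 0.216
grip_force: 39.6
```

```bash
python3 - <<'E'
from h import *
print(ctrl.sense()['eef_pos'],ctrl.sense()['grip_width'])
go(506,-376,110,94.6)
E
```

```text
[ 441.84499962 -146.43496216  121.35660241] 0.21606764254819968
shift [ -3.55 -23.57   1.21] rotvec [-0.2  0.2  2.4] t 26.3 j6 -2.27
```

>>> step_arm --increments '[[[-1,-6,0],[0,0,2.4],10],[[-2,-12,0],[0,0,2.4],10],[[-3,-18,0.5],[0,0,2.4],10],[[-3.5,-23.4,1],[0,0,2.4],10],[[-3.5,-23.4,1],[0,0,2.4],10],[[-3.5,-23.4,1],[0,0,2.4],10],[[-3.5,-23.4,1],[0,0,2.4],10]]'

```text
time_s: 27.15
eef_pos: [504.1, -373.7, 109.5]
ee_rot: [0.0, -0.04, 0.999, -0.0]
force: [-0.2, -0.1, -0.3]
grip_width: 0.215
grip_force: 39.6
```

```bash
python3 - <<'E'
from h import *
print(ctrl.sense()['eef_pos'],ctrl.sense()['grip_width'])
go(506,-376,14,94.6)
E
```

```text
[ 504.07079948 -373.66938985  109.47864255] 0.21547618540751678
shift [-0.17 -0.25  9.55] rotvec [-0.  0. -0.] t 27.1 j6 -2.48
```

>>> step_arm --increments '[[[0,-0.2,4],[0,0,0],10],[[0,-0.2,7],[0,0,0],10],[[0,-0.2,9],[0,0,0],10],[[0,-0.2,9.5],[0,0,0],10],[[0,-0.2,9.5],[0,0,0],10],[[0,-0.2,9.5],[0,0,0],10]]'

```text
time_s: 27.9
eef_pos: [504.5, -376.9, 14.7]
ee_rot: [0.001, -0.039, 0.999, -0.001]
force: [-0.0, -0.3, -0.8]
grip_width: 0.215
grip_force: 39.6
```

>>> step_arm --increments '[[[0,0,0],[0,0,0],32],[[0,0,0],[0,0,0],45],[[0,0,0],[0,0,0],45],[[0,0,-3],[0,0,0],45],[[0,0,-7],[0,0,0],50],[[0,0,-12],[0,0,0],55],[[0,5,-14],[0,0,0],55],[[0,10,-14],[0,0,0],55]]'

```text
time_s: 28.9
eef_pos: [496.4, -276.4, 155.5]
ee_rot: [0.001, -0.039, 0.999, -0.001]
force: [0.5, 0.5, -0.4]
grip_width: 0.55
grip_force: 0.0
```

>>> step_arm --increments '[[[0,6,-3],[0,0,0],55],[[1,12,-6],[0,0,0],55],[[2,18,-9],[0,0,0],55],[[3,24,-12],[0,0,0],55],[[4,30,-14],[0,0,0],55],[[5,34,-14],[0,0,0],55]]'

```text
time_s: 29.65
eef_pos: [419.2, 59.6, 295.1]
ee_rot: [0.001, -0.039, 0.999, -0.0]
force: [0.4, 0.5, -1.3]
grip_width: 0.549
grip_force: 0.0
```

```bash
python3 - <<'E'
from h import *
print(ctrl.sense()['eef_pos'])
c=cap('top','t3.png');im=c['img'][:,:,::-1]
cv2.imwrite('pics/crop5.png',cv2.resize(im[100:280,70:450],None,fx=2.1,fy=2.1,interpolation=cv2.INTER_CUBIC))
E
```

```text
[419.18741085  59.55185157 295.1367765 ]
```

View pics/crop5.png

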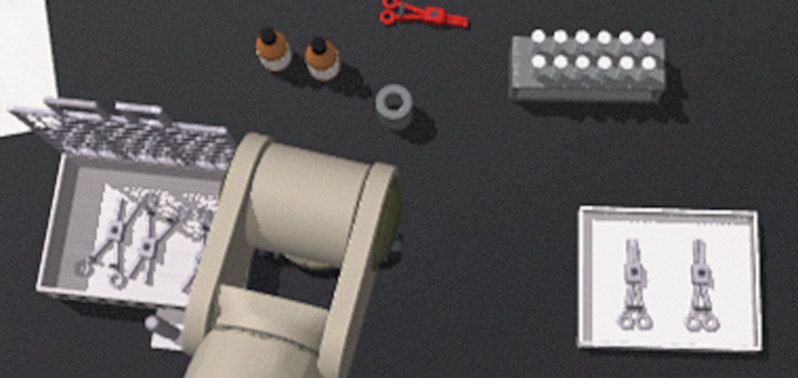

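Both tray clamps are flat and shut, all three open ones are in the basket, and the bench is clear of clamps. The sleeve is at crop (394,100), not moved. Next is the lid.

```bash
python3 - <<'E'
from h import *
print(ctrl.sense()['joints'].round(2))
go(540,355,360,0)
go(480,200,360,0)
E
```

```text
[-0.13  0.04  1.66  0.    1.44 -1.78]
shift [-14.68  27.89  -6.31] rotvec [ -0.    0.2 -85.2] t 29.7 j6 -1.78
shift [-7.42 12.95 -6.36] rotvec [ -0.    0.2 -85.2] t 29.7 j6 -1.78
```

>>> step_arm --increments '[[[-1,2,-2],[0,0,10.5],55],[[-2,4,-4],[0,0,21],55],[[-4,7,-6.3],[0,0,31.5],55],[[-6,10,-6.3],[0,0,42],55],[[-8,14,-6.3],[0,0,52.5],55],[[-10,18,-6.3],[0,0,63],55],[[-12,23,-6.3],[0,0,73.5],55],[[-14.6,27.9,-6.3],[0,0,84],55]]'

```text
time_s: 30.7
eef_pos: [543.4, 349.2, 357.1]
ee_rot: [0.0, 0.642, 0.767, 0.0]
force: [0.9, -0.6, 0.6]
grip_width: 0.548
grip_force: 0.0
```

```bash
python3 - <<'E'
from h import *
print(ctrl.sense()['joints'].round(2),ctrl.sense()['eef_pos'])
go(545,362,360,0)
E
```

```text
[ 0.39  0.57  0.79 -0.    1.77  0.21] [543.42385531 349.16691154 357.14006974]
shift [ 1.24  0.38 -0.29] rotvec [ 0.  -0.  10.2] t 30.7 j6 0.21
```

>>> step_arm --increments '[[[1.2,0.4,-0.3],[0,0,10.2],55],[[1.2,0.4,-0.3],[0,0,10.2],55],[[1.2,0.4,-0.3],[0,0,10.2],55]]'

```text
time_s: 31.08
eef_pos: [544.9, 359.4, 360.0]
ee_rot: [0.0, 0.704, 0.71, 0.0]
force: [0.2, -0.0, 0.6]
grip_width: 0.552
grip_force: 0.0
```

```bash
python3 - <<'E'
from h import *
print(ctrl.sense()['joints'].round(2),ctrl.sense()['eef_pos'])
c=cap('wrist','w9.png')
for p in[(562,337,288),(562,364,288),(562,391,288),(567,331,63)]: print(proj(c,p,True))
E
```

```text
[ 0.4   0.6   0.75 -0.    1.8   0.4 ] [544.91492054 359.40447083 360.0449624 ]
(np.float64(308.8447108858446), np.float64(254.18301007082675))
(np.float64(310.1329136568747), np.float64(219.60841334010428))
(np.float64(311.32211086934444), np.float64(182.14311421444935))
(np.float64(301.64864801977075), np.float64(186.42182713170615))
```

View pics/w9.png

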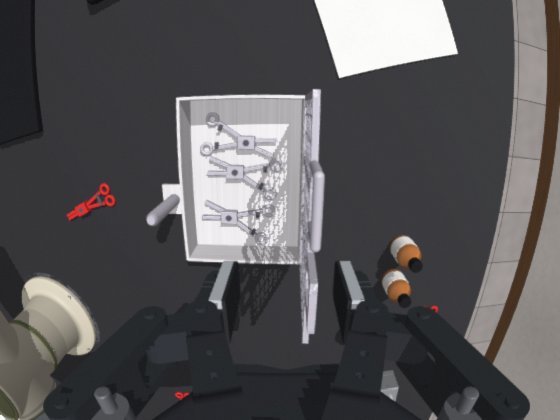

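The view shows the lid edge-on. The bar is the rounded strip at (317,165–250), and the tab is the strip at (310,255–335) below it. The three basket clamps lie flat. I'll compute the bar's position.

```bash
python3 - <<'E'
from h import *
c=load('wrist')
for u,v in[(317,166),(317,249),(317.5,207)]: print(onz(c,u,v,288,True).round(1))
g=cv2.cvtColor(c['img'],cv2.COLOR_RGB2GRAY)
for v in(175,190,207,225,240): 
    r=g[v,296:332];print(v,r)
go(567,372,320,0)
E
```

```text
[565.5 402.2 288. ]
[567.8 341.2 288. ]
[566.8 373.3 288. ]
175 [170 171 172 159 131 131 164 189 183 143 103  99 123 134 129 127 113 118
 150 174 192 206 220 227 225 218 208 186 126  69  59  58  59  59  59  59]
190 [170 173 170 153 119 126 139 143 151 151 165 150 125 142 194 212 175 137
 155 170 182 192 197 200 200 195 184 145  88  61  58  59  58  59  59  59]
207 [170 172 160 132 127 139 149 168 150 149 143 144 166 176 191 171 131 149
 166 181 189 196 199 200 197 186 149  91  61  58  59  59  59  58  58  58]
225 [172 166 143 122 143 158 133 112 126 145 141 135 103 109 115 123 146 164
 178 189 195 200 201 197 185 149  90  62  58  58  59  59  58  57  59  59]
240 [170 154 125 131 167 173 150 128 106 128 140 125 125 120 112 136 160 176
 186 195 199 200 198 187 156 101  64  59  58  58  58  59  58  59  60  60]
shift [1.26 2.22 4.02] rotvec [ 0.  -0.   0.4] t 31.1 j6 0.4
```

>>> step_arm --increments '[[[1.25,2.2,0],[0,0,0],55],[[1.25,2.2,2],[0,0,0],55],[[1.25,2.2,5],[0,0,0],55],[[1.25,2.2,8],[0,0,0],55],[[1.25,2.2,8.8],[0,0,0],55],[[1.25,2.2,8.8],[0,0,0],55]]'

```text
time_s: 31.88
eef_pos: [567.0, 372.4, 272.7]
ee_rot: [0.0, 0.705, 0.709, 0.0]
force: [-0.2, 0.7, 0.8]
grip_width: 0.553
grip_force: 0.0
```

>>> step_arm --increments '[[[0,0,0],[0,0,0],5],[[0,0,0],[0,0,0],5],[[0,0,0],[0,0,0],5],[[0,0,0],[0,0,0],5],[[0,0,0],[0,0,0],5],[[0,0,0],[0,0,0],5]]' --squeeze 20

```text
time_s: 32.62
eef_pos: [567.1, 372.8, 272.7]
ee_rot: [0.0, 0.705, 0.709, 0.001]
force: [-1.9, -0.5, 5.0]
grip_width: 0.081
grip_force: 20.1
```

>>> step_arm --increments '[[[0,-1.9,0.1],[0,0,0],5],[[0,-3.7,0.3],[0,0,0],5],[[0,-5.5,0.8],[0,0,0],5],[[0,-7.4,1.3],[0,0,0],5],[[0,-9.2,2.1],[0,0,0],5],[[0,-11,3.0],[0,0,0],5]]'

```text
time_s: 33.38
eef_pos: [456.5, 373.2, 241.7]
ee_rot: [-0.0, 0.705, 0.709, 0.002]
force: [4.2, 8.5, -2.2]
grip_width: 0.083
grip_force: 19.7
```

```bash
python3 - <<'E'
from h import *
s=ctrl.sense();print(s['eef_pos'],s['force'],s['grip_width'])
E
```

```text
[456.49553298 373.20323867 241.72628549] [ 4.15870787  8.46234974 -2.17151633] 0.08328425392358649
```

>>> step_arm --increments '[[[0.2,-1.6,1.0],[0,0,0],5],[[0.3,-3.2,2.2],[0,0,0],5],[[0.3,-4.65,3.6],[0,0,0],5],[[0.3,-6.0,5.1],[0,0,0],5],[[0.4,-7.2,6.6],[0,0,0],5],[[0.4,-8.2,8.2],[0,0,0],5]]'

```text
time_s: 34.12
eef_pos: [374.9, 374.8, 159.0]
ee_rot: [0.001, 0.705, 0.709, -0.0]
force: [4.5, -3.8, -2.0]
grip_width: 0.082
grip_force: 19.9
```

>>> step_arm --increments '[[[0,-0.9,1.8],[0,0,0],5],[[0,-1.7,3.6],[0,0,0],5],[[0,-2.1,5.4],[0,0,0],5],[[0,-2.3,6.5],[0,0,0],5]]'

```text
time_s: 34.62
eef_pos: [350.4, 375.2, 93.6]
ee_rot: [-0.001, 0.705, 0.709, -0.002]
force: [-7.2, -1.6, 2.8]
grip_width: 0.084
grip_force: 20.5
```

>>> step_arm --increments '[[[0,-0.3,1.2],[0,0,0],5],[[0,-0.5,2.4],[0,0,0],5],[[0,-0.6,3.4],[0,0,0],5],[[0,-0.6,3.9],[0,0,0],5]]'

```text
time_s: 35.12
eef_pos: [345.8, 375.3, 55.1]
ee_rot: [-0.0, 0.705, 0.709, -0.0]
force: [-2.9, -4.3, 0.8]
grip_width: 0.082
grip_force: 20.5
```

>>> step_arm --increments '[[[0,0,0.3],[0,0,0],5],[[0,0,0.6],[0,0,0],5],[[0,0,0.8],[0,0,0],5],[[0,0,0.8],[0,0,0],5]]'

```text
time_s: 35.62
eef_pos: [345.7, 375.3, 47.5]
ee_rot: [-0.0, 0.705, 0.709, -0.0]
force: [-1.2, -4.7, -2.4]
grip_width: 0.083
grip_force: 20.3
```

>>> step_arm --increments '[[[0,0,0.2],[0,0,0],5],[[0,0,0.4],[0,0,0],5],[[0,0,0.4],[0,0,0],5]]'

```text
time_s: 36.0
eef_pos: [345.7, 375.8, 46.0]
ee_rot: [-0.0, 0.705, 0.709, 0.0]
force: [-11.0, -10.2, 25.5]
grip_width: 0.083
grip_force: 23.0
```

>>> step_arm --increments '[[[0,0,0],[0,0,0],30],[[0,0,0],[0,0,0],30],[[0,0,0],[0,0,0],30],[[0,0,-2],[0,0,0],30],[[0,0,-6],[0,0,0],20],[[0,0,-6],[0,0,0],0],[[0,0,-6],[0,0,0],0],[[0,0,-6],[0,0,0],0]]'

```text
time_s: 37.0
eef_pos: [345.4, 375.3, 102.7]
ee_rot: [-0.0, 0.705, 0.709, -0.001]
force: [-0.0, -0.6, -0.0]
grip_width: 0.0
grip_force: 0.0
```

>>> step_arm --increments '[[[0,0,2],[0,0,0],0],[[0,0,3.2],[0,0,0],0],[[0,0,3.6],[0,0,0],0],[[0,0,3.6],[0,0,0],0]]'

```text
time_s: 37.5
eef_pos: [345.9, 375.6, 67.8]
ee_rot: [-0.0, 0.705, 0.709, -0.0]
force: [-0.6, -0.1, 0.8]
grip_width: 0.002
grip_force: 0.0
```

>>> step_arm --increments '[[[0,0,0.1],[0,0,0],0],[[0,0,0.15],[0,0,0],0]]'

```text
time_s: 37.75
eef_pos: [346.2, 375.8, 66.8]
ee_rot: [0.0, 0.705, 0.709, 0.001]
force: [-1.3, -0.2, 6.5]
grip_width: 0.0
grip_force: 3.3
```

```bash
python3 - <<'E'
from h import *
c=load('top')
f=lambda u,v:(70+(u+.5)/2.1-.5,100+(v+.5)/2.1-.5)
print('sleeve',onz(c,*f(394,100),50),'bottleR',onz(c,*f(322,62),20),'cap',onz(c,*f(319,44),85),'L cap',onz(c,*f(268,35),85))
go(480,250,200,60)
go(640,50,150,60)
E
```

```text
sleeve [686.86388161  40.92194381  50.        ] bottleR [741.04579294 145.56899432  20.        ] cap [740.32049146 142.62147061  85.        ] L cap [745.89800361 209.56050204  85.        ]
shift [-12.64  13.33 -13.31] rotvec [  0.1  -0.  -59.7] t 37.8 j6 0.59
shift [-32.73  29.21  -8.31] rotvec [  0.1  -0.  -59.7] t 37.8 j6 0.59
```

>>> step_arm --increments '[[[0,0,-5],[0,0,0],20],[[0,3,-10],[0,0,-10],50],[[-6,8,-10],[0,0,-20],80],[[-11,12,-10],[0,0,-30],80],[[-16,17,-10],[0,0,-40],80],[[-21,21,-10],[0,0,-50],80],[[-27,25,-10],[0,0,-60],80],[[-32.7,29.2,-10],[0,0,-70],80]]'

```text
time_s: 38.75
eef_pos: [603.9, 98.0, 166.4]
ee_rot: [0.0, 0.168, 0.986, 0.0]
force: [0.1, 0.6, 0.4]
grip_width: 0.803
grip_force: 0.0
```

>>> step_arm --increments '[[[0,0,0],[0,0,-10],80],[[0,0,0],[0,0,-20],80],[[0,0,0],[0,0,-20],80],[[0,0,0],[0,0,-20],80]]'

```text
time_s: 39.25
eef_pos: [602.8, 99.9, 166.3]
ee_rot: [0.0, -0.001, 1.0, -0.0]
force: [-1.0, -0.3, 0.1]
grip_width: 0.804
grip_force: 0.0
```

```bash
python3 - <<'E'
from h import *
c=cap('wrist','w10.png');print(tool()[1],proj(c,(687,41,50),True))
go(688,41,150,90)
E
```

```text
[602.87068294  99.90167695 166.2994364 ] (np.float64(222.43559608247156), np.float64(289.78085009978895))
shift [-8.5  -5.92  1.63] rotvec [-0.   0.   0.2] t 39.3 j6 -1.6
```

View pics/w10.png

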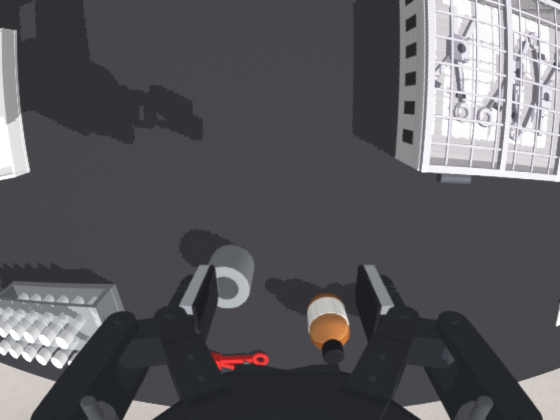

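The sleeve stands upright, with its top ring centred near (232,288); the lid is lying shut. I'll move closer to measure the ring.

>>> step_arm --increments '[[[-1,-5.3,1],[0,0,0],80],[[-3,-5.3,2],[0,0,0],80],[[-4,-5.3,2],[0,0,0],80],[[-4,-5.3,2],[0,0,0],80]]'

```text
time_s: 39.8
eef_pos: [643.4, 47.0, 145.9]
ee_rot: [-0.0, -0.002, 1.0, 0.0]
force: [0.2, -0.2, 0.3]
grip_width: 0.804
grip_force: 0.0
```

```bash
python3 - <<'E'
from h import *
c=cap('wrist','w11.png');print(tool()[1])
u,v=proj(c,(688,45,50),True);print(u,v)
g=cv2.cvtColor(c['img'],cv2.COLOR_RGB2GRAY)
u,v=int(u),int(v);print(g[v-48:v+48:6,u-48:u+48:4])
E
```

```text
[643.05807052  47.10642409 146.14108212]
282.0683258980186 263.89767606535065
[[ 58  59  59  58  59  59  59  58  59  60  78  99 106  81  86  84  84  84
   84  85  84  85  85  84]
 [ 59  59  60  59  59  59  60  66 108 110 111 112 112 111 112 115 103  84
   85  83  85  84  84  85]
 [ 59  60  59  59  61  59  79 107 109 111 112 112 112 111 112 113 121 118
   84  85  86  84  85  84]
 [ 60  58  59  59  58  58 104 108 109 112 111 113 113 111 112 114 122 130
   88  84  84  85  85  85]
 [ 61  59  60  60  59  66 105 124 206 213 213 215 215 216 217 209 123 130
  112  85  84  84  84  85]
 [ 85  84  83  63  60  98 198 212 215 214 215 214 213 214 214 216 216 201
  126  84  84  85  84  85]
 [ 84  84  84  85  84 195 213 214 216 107 108 110 112 109 118 212 216 218
  202  84  84  85  85  80]
 [ 85  84  84  85  90 211 215 216 142 106 110 111 111 110 107 128 213 216
  221  87  84  59  59  58]
 [ 85  85  84  86  84 209 214 216 138 119 110 112 111 110 107 118 211 215
  218  85  83  59  60  60]
 [ 85  84  85  84  84 156 212 214 220 122 112 111 113 111 113 208 214 216
  161  85  83  79  60  59]
 [ 84  84  85  84  86  84 185 212 213 214 214 208 207 211 212 214 216 171
   85  85  84  85  86  82]
 [ 85  85  84  86  84  84  84  86 187 212 213 213 214 213 214 183  85  85
   84  86  84  85  85  85]
 [ 85  84  84  84  84  84  85  84  84  85  85  85  85  84  85  84  84  85
   85  85  85  85  85  83]
 [ 84  84  84  85  86  85  85  85  85  85  85  85  84  85  84  84  85  85
   84  86  83  84  85  85]
 [ 83  85  85  85  85  85  84  84  84  86  86  85  85  86  84  85  84  85
   85  84  84  85  86  85]
 [ 85  84  85  85  85  85  85  85  85  85  84  84  85  84  85  84  84  86
   85  85  84  83  85  84]]
```

Clean ring; threshold >150 and fit its outer contour.

```bash
cat >> h.py <<'E'
def ring(c,xy,z,lo=150):
    u,v=map(int,proj(c,[*xy,z],True));g=cv2.cvtColor(c['img'],cv2.COLOR_RGB2GRAY)
    m=np.zeros_like(g);m[v-50:v+50,u-50:u+50]=g[v-50:v+50,u-50:u+50]>lo
    q=max(cv2.findContours(m,cv2.RETR_EXTERNAL,cv2.CHAIN_APPROX_NONE)[0],key=cv2.contourArea)
    w=np.array([onz(c,*p[0],z,True)[:2] for p in q],np.float32)
    (x,y),(a,b),_=cv2.fitEllipse(w);print('ring',x,y,a,b)
    return x,y
E
python3 - <<'E'
from h import *
x,y=ring(load('wrist'),(688,45),50);go(x,y,24,90)
E
```

```text
ring 684.7616577148438 43.214630126953125 45.59194564819336 46.2106819152832
shift [-4.17 -0.41 12.21] rotvec [-0.  -0.   0.3] t 39.9 j6 -1.68
```

>>> step_arm --increments '[[[-4.1,-0.4,3],[0,0,0],80],[[-4.2,-0.4,6],[0,0,0],80],[[-4.2,-0.4,9],[0,0,0],80],[[-4.2,-0.4,11.5],[0,0,0],80],[[-4.2,-0.4,12.2],[0,0,0],80],[[-4.2,-0.4,12.2],[0,0,0],80]]'

```text
time_s: 40.6
eef_pos: [685.3, 43.3, 24.9]
ee_rot: [0.0, -0.003, 1.0, -0.0]
force: [-0.2, 0.2, 0.6]
grip_width: 0.802
grip_force: 0.0
```

>>> step_arm --increments '[[[0,0,0],[0,0,0],40],[[0,0,0],[0,0,0],40],[[0,0,0],[0,0,0],40],[[0,0,0],[0,0,0],40],[[0,0,0],[0,0,0],40]]' --squeeze 35

```text
time_s: 41.22
eef_pos: [686.0, 43.1, 26.1]
ee_rot: [0.001, -0.003, 1.0, -0.0]
force: [-1.6, 0.2, 7.1]
grip_width: 0.553
grip_force: 36.5
```

>>> step_arm --increments '[[[0,0,-4],[0,0,0],40],[[0,0,-9],[0,0,0],40],[[0,0,-14],[0,0,0],40],[[5,0,-14],[0,0,0],40],[[11,0,-14],[0,0,0],40],[[17,0,-14],[0,0,0],40],[[23,2,-14],[0,0,0],40],[[28,6,-14],[0,0,0],40]]'

```text
time_s: 42.22
eef_pos: [404.7, 100.3, 164.6]
ee_rot: [0.001, -0.002, 1.0, 0.0]
force: [0.8, 1.5, -0.5]
grip_width: 0.553
grip_force: 36.6
```

```bash
python3 - <<'E'
from h import *
s=ctrl.sense();print(s['eef_pos'],s['grip_width'],s['grip_force'])
go(362,294,170,90)
go(400,240,170,90)
E
```

```text
[404.69102896 100.33024931 164.62661903] 0.5532102433054821 36.609133780002594
shift [ 4.21 19.38 -0.54] rotvec [0.  0.1 0.2] t 42.2 j6 -1.61
shift [ 0.43 13.97 -0.54] rotvec [0.  0.1 0.2] t 42.2 j6 -1.61
```

>>> step_arm --increments '[[[-0.5,5,0],[0,0,0],40],[[-1.5,10,0],[0,0,0],40],[[-1.5,15,0],[0,0,0],40],[[-1.5,19.4,0],[0,0,0],40],[[-1.5,19.4,0],[0,0,0],40],[[-1.5,19.4,0],[0,0,0],40]]'

```text
time_s: 42.98
eef_pos: [420.5, 294.0, 164.3]
ee_rot: [0.0, -0.003, 1.0, -0.0]
force: [-0.2, -0.3, -0.9]
grip_width: 0.552
grip_force: 36.7
```

```bash
python3 - <<'E'
from h import *
c=cap('wrist','w12.png');p=tool()[1];print(p,proj(c,(360,294,110),True),proj(c,p+[0,0,24],True))
E
```

```text
[420.65329095 293.64620347 164.41338283] (np.float64(284.6953421022191), np.float64(139.82062836638443)) (np.float64(282.45924621762623), np.float64(301.89485145626765))
```

View pics/w12.png

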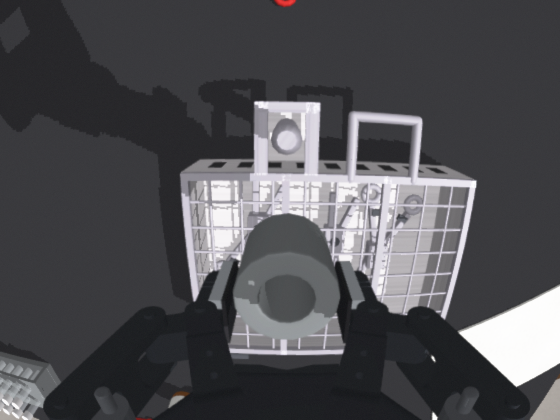

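The lid is shut with the tab's slot round the post, whose top is at about (288,138). The held sleeve's top ring is centred near (287,293). I'll measure both numerically.

```bash
python3 - <<'E'
from h import *
np.set_printoptions(linewidth=250)
c=load('wrist');g=cv2.cvtColor(c['img'],cv2.COLOR_RGB2GRAY)
print(g[116:160:2,268:310:2]); print(g[250:340:5,232:342:5])
E
```

```text
[[164 176 177 175 176 176 177 176 180 240 242 241 183 176 176 175 185 241 239 209 208]
 [163 176 176 176 175 175 172 161 149 145 175 222 177 176 177 176 186 242 240 208 208]
 [163 174 174 174 174 169 126 109 110 109 109 110 122 164 173 174 183 240 238 208 207]
 [171 180 180 180 177 124 107 108 109 111 111 111 114 124 169 180 189 244 242 205 207]
 [173 182 182 182 148 107 109 110 111 115 117 117 116 118 147 183 192 246 244 204 207]
 [174 183 184 179 109 110 116 118 120 128 133 128 125 125 126 170 192 246 244 203 207]
 [173 180 180 131 108 116 124 124 130 145 146 143 144 144 134 150 188 245 244 208 206]
 [164 174 165 108 114 120 130 139 161 180 174 165 166 160 150 141 171 241 239 200 206]
 [155 209 155 112 118 125 163 212 219 219 214 215 200 177 166 152 162 243 242 200 207]
 [158 241 132 113 122 163 213 221 221 216 216 218 220 205 179 165 160 242 243 202 208]
 [163 239 116 112 126 204 220 220 217 216 219 221 219 216 188 171 158 233 234 204 206]
 [169 221 104 112 138 216 221 217 216 218 220 219 218 215 198 179 158 218 222 202 206]
 [172 171 100 110 150 220 219 215 216 220 220 219 216 21
[... 1753 characters left out ...]
7  88  76  79  80  80  79  78  76  73  71 103 104 104 104 103]
 [ 32 150 154 154 156 157  94  88  78  78  78  80  79  78  76  73  71 103 105 104 104  88]
 [ 33 138 152 154 155 158 109  87  77  79  80  79  80  79  78  74 119 104 104 103 103  36]
 [ 33 173 151 154 154 156 161 103  81  80  80  80  79  79  77 103 152 153 155 104 106  73]
 [ 35 137 138 153 153 154 155 156 149  96  84  82  82  98 145 154 154 154 155 156 134 127]
 [ 36 134 134 184 153 153 154 155 155 155 153 153 154 154 154 153 155 156 157 177 133 132]
 [ 67 134 134 207 135 153 153 153 154 155 153 154 154 153 154 154 155 155 133 150 133 134]
 [129 144 145 206 157 165 166 150 153 154 154 155 154 154 156 162 198 196 204 199 188 179]]
```

```bash
python3 - <<'E'
from h import *
c=load('wrist');g=cv2.cvtColor(c['img'],cv2.COLOR_RGB2GRAY)
p=tool()[1]
def fit(m,z):
    q=max(cv2.findContours(m.astype(np.uint8),cv2.RETR_EXTERNAL,cv2.CHAIN_APPROX_NONE)[0],key=cv2.contourArea)
    w=np.array([onz(c,*a[0],z,True)[:2] for a in q],np.float32)
    return cv2.fitEllipse(w),cv2.boundingRect(q)
m=np.zeros(g.shape,bool);m[128:156,274:300]=g[128:156,274:300]>195
print('post',fit(m,110))
# hole rim points by hand-free edge scan: from hole centre outwards to first pixel >=100
zt=p[2]+24
pts=[]
for a in np.radians(np.arange(0,360,6)):
    for r in np.arange(15,34,.25):
        u,v=286+r*np.cos(a),298+r*np.sin(a)
        if g[int(round(v)),int(round(u))]>=101: pts.append(onz(c,u,v,zt,True)[:2]);break
w=np.array(pts,np.float32);print(len(w),'hole',cv2.fitEllipse(w))
# outer rim: from outside in, top arc
pts=[]
for a in np.radians(np.arange(190,351,5)):
    for r in np.arange(62,35,-.25):
        u,v=288+r*np.cos(a),296+r*np.sin(a)
        if 95<g[int(round(v)),int(round(u))]<112: pts.append((*onz(c,u,v,zt,True)[:2],np.degrees(a)));break
w=np.array(pts);A=np.c_[2*w[:,:2],np.ones(len(w))];s=np.linalg.lstsq(A,(w[:,:2]**2).sum(1),rcond=None)[0]
print('outer',s[:2],np.sqrt(s[2]+s[0]**2+s[1]**2)); print('tcp',p)
E
```

```text
post (((360.028076171875, 295.2054138183594), (10.99672794342041, 11.310835838317871), 179.13052368164062), (277, 131, 20, 19))
60 hole ((418.8210144042969, 295.4275817871094), (25.401290893554688, 26.15235137939453), 147.38694763183594)
outer [423.19195176 296.91345202] 26.789685719090333
tcp [420.65329095 293.64620347 164.41338283]
```

>>> step_arm --increments '[[[0,0,3],[0,0,0],40],[[0,0,6],[0,0,0],40],[[0,0,6],[0,0,0],40],[[0,0,6],[0,0,0],40]]'

```text
time_s: 43.52
eef_pos: [421.4, 294.1, 105.6]
ee_rot: [0.001, -0.002, 1.0, 0.0]
force: [0.0, -0.0, -0.7]
grip_width: 0.55
grip_force: 36.7
```

```bash
cat > m.py <<'E'
from h import *
c=cap('wrist','w13.png');g=cv2.cvtColor(c['img'],cv2.COLOR_RGB2GRAY);p=tool()[1];zt=p[2]+24
u,v=map(int,proj(c,(360,294.5,110),True))
m=np.zeros(g.shape,np.uint8);m[v-22:v+22,u-18:u+22]=g[v-22:v+22,u-18:u+22]>195
m=cv2.morphologyEx(m,cv2.MORPH_OPEN,np.ones((5,5)))
for q in cv2.findContours(m,cv2.RETR_EXTERNAL,cv2.CHAIN_APPROX_NONE)[0]:
    if len(q)<20: continue
    w=np.array([onz(c,*a[0],110,True)[:2] for a in q],np.float32);print('post',cv2.fitEllipse(w),cv2.boundingRect(q))
uc,vc=proj(c,p+[-1.5,1.5,24],True);pts=[]
for a in np.radians(np.arange(0,360,6)):
    for r in np.arange(15,36,.25):
        x,y=uc+r*np.cos(a),vc+r*np.sin(a)
        if g[int(round(y)),int(round(x))]>=101: pts.append(onz(c,x,y,zt,True)[:2]);break
print(len(pts),'hole',cv2.fitEllipse(np.array(pts,np.float32)),'tcp',p,(u,v))
E
python3 m.py
```

```text
post ((359.98199462890625, 295.1025085449219), (10.765310287475586, 11.247629165649414), 173.53643798828125) (273, 140, 27, 25)
53 hole ((418.25579833984375, 295.9848327636719), (28.05605125427246, 28.275421142578125), 92.42784118652344) tcp [421.42837974 294.29866752 105.7260693 ] (284, 152)
```

>>> step_arm --increments '[[[0,0,-4],[0,0,0],40],[[0,0,-6],[0,0,0],40],[[0,0,-6],[0,0,0],40],[[3,0,-6],[0,0,0],40],[[6,0,-6],[0,0,0],40],[[6,0,-6],[0,0,0],40],[[6,0,-6],[0,0,0],40],[[6,0,-6],[0,0,0],40]]'

```text
time_s: 44.58
eef_pos: [361.2, 294.0, 164.0]
ee_rot: [-0.0, -0.002, 1.0, -0.0]
force: [0.6, -0.1, -1.2]
grip_width: 0.55
grip_force: 36.7
```

```bash
python3 - <<'E'
from h import *
print(tool()[1]);go(361.9,293.5,140,90)
E
```

```text
[361.20583796 293.96377182 164.04425144]
shift [-0.07 -0.05  2.4 ] rotvec [-0.  -0.   0.3] t 44.6 j6 -1.14
```

>>> step_arm --increments '[[[-0.07,-0.05,1],[0,0,0],40],[[-0.07,-0.05,2],[0,0,0],40],[[-0.07,-0.05,2.6],[0,0,0],40],[[-0.07,-0.05,3],[0,0,0],40],[[-0.07,-0.05,3.3],[0,0,0],40]]'

```text
time_s: 45.2
eef_pos: [361.3, 293.6, 131.1]
ee_rot: [0.0, -0.003, 1.0, 0.0]
force: [-0.2, -0.7, -0.7]
grip_width: 0.553
grip_force: 36.7
```

>>> step_arm --increments '[[[0,0,0.3],[0,0,0],40],[[0,0,0.5],[0,0,0],40],[[0,0,0.5],[0,0,0],40]]'

```text
time_s: 45.58
eef_pos: [361.3, 293.5, 126.2]
ee_rot: [-0.0, -0.003, 1.0, -0.0]
force: [0.1, 0.8, -0.2]
grip_width: 0.555
grip_force: 36.7
```

It's on the post without contact force. Lowering to the tab.

>>> step_arm --increments '[[[0,0,0.8],[0,0,0],40],[[0,0,1.6],[0,0,0],40],[[0,0,2.3],[0,0,0],40],[[0,0,2.9],[0,0,0],40],[[0,0,2.9],[0,0,0],40]]'

```text
time_s: 46.2
eef_pos: [361.1, 293.4, 96.8]
ee_rot: [-0.0, -0.003, 1.0, -0.0]
force: [0.3, 0.3, -1.1]
grip_width: 0.551
grip_force: 36.7
```

>>> step_arm --increments '[[[0,0,0.3],[0,0,0],40],[[0,0,0.5],[0,0,0],40],[[0,0,0.5],[0,0,0],40]]'

```text
time_s: 46.58
eef_pos: [361.3, 293.6, 92.2]
ee_rot: [0.0, -0.003, 1.0, 0.0]
force: [0.2, 0.4, -1.6]
grip_width: 0.555
grip_force: 36.7
```

Nearly down. A little more until contact, then release.

>>> step_arm --increments '[[[0,0,0.15],[0,0,0],40],[[0,0,0.3],[0,0,0],40],[[0,0,0.3],[0,0,0],40]]'

```text
time_s: 46.95
eef_pos: [361.7, 293.7, 91.6]
ee_rot: [0.001, -0.003, 1.0, 0.0]
force: [-8.2, -5.1, 28.0]
grip_width: 0.554
grip_force: 39.0
```

>>> step_arm --increments '[[[0,0,0],[0,0,0],65],[[0,0,0],[0,0,0],78],[[0,0,0],[0,0,0],78],[[0,0,-3],[0,0,0],78],[[0,0,-7],[0,0,0],78],[[0,0,-12],[0,0,0],78],[[0,-5,-16],[0,0,0],78],[[-5,-11,-18],[0,0,0],78]]'

```text
time_s: 47.95
eef_pos: [399.8, 197.7, 266.8]
ee_rot: [0.002, -0.004, 1.0, 0.0]
force: [0.5, 0.5, -0.8]
grip_width: 0.778
grip_force: 0.0
```

```bash
python3 - <<'E'
from h import *
c=cap('side');s=ctrl.sense();print(s['eef_pos'],s['time_s'])
u,v=map(int,proj(c,(360,294,90)));print(u,v)
a=c['img'][v-45:v+45,u-40:u+80,::-1]
w=cap('wrist');x,y=map(int,proj(w,(361,294,110),True));print(x,y)
b=w['img'][max(0,y-80):y+80,max(0,x-100):x+160,::-1]
a=cv2.resize(a,(400,300),interpolation=cv2.INTER_CUBIC);b=cv2.resize(b,(400,300*1))
cv2.imwrite('pics/fin.png',np.hstack([a,b]))
E
```

```text
[404.77297598 192.63247287 267.53512627] 48.0
172 179
391 147
```

View pics/fin.png

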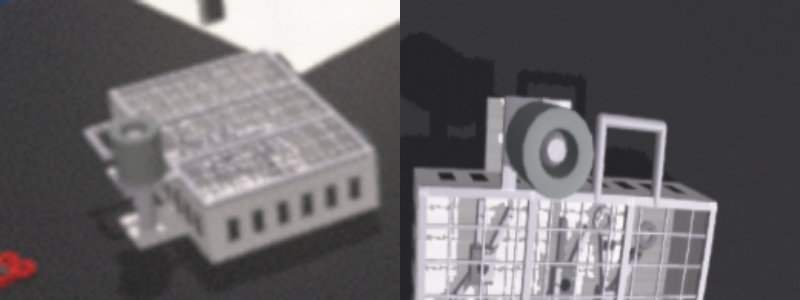

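The final view shows the sleeve seated round the post on the tab (left half at (137,150), right half at (550,150)). The lid lies flat and shut, and the clamps are under it. Handing in.

```bash
python3 -c "
from rig import ctrl
print(ctrl.finish_job())"
```

```text
the job is handed in; nothing more can be done
None
```

I handed the job in at 48 s: three open clamps are flat in the basket and two shut ones in the tray, with the lid closed and the sleeve down on its tab; no verdict came back.

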